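Put the stamping plates back in their cassette

TASK

Put every stamping plate lying on the bench back in the plate cassette: prise its dust cover up by the orange lip with the blade of the scraper and swing the cover fully open, then slide each plate flat into a slot of its own until it is fully home against the back. When all are in, shut the cover completely and leave the scraper lying in its tool tray. Leave the sneaker, pen cup and tape measure where they are.

Things in the scene. Friction and masses are not known exactly. Their poses are not given: they have to be found in the camera images.
- cassette: Plate cassette fixed to the bench. Origin: centre underneath; x points from the slot mouths (front, -x) to the back, z up. Dark base slab x -98 to +62, y -78 to +78 mm, 20 high. On it a grey block, x -52 to +55, top at 62 mm, with 2 x 2 slots, columns at y +39 and -39, lower floors at 20 mm (level with the base, an open ledge in front), upper at 41 mm. Hidden under the cover while it is shut.
- slot1 (a point): Where the origin of a plate fully home in the lower slot at cassette y +39 mm lies; cassette's axes, insert along +x. Slot 53 mm wide, 15 high, mouth 32.5 mm in front (-x) of this point, 80 deep to a solid stop; walls and roof flare 2.5 mm over the first 8 mm, the floor does not. A plate home sticks out 15 mm. Any plate fits any slot, one each.
- slot2 (a point): Where the origin of a plate fully home in the lower slot at cassette y -39 mm lies; cassette's axes, insert along +x. Slot 53 mm wide, 15 high, mouth 32.5 mm in front (-x) of this point, 80 deep to a solid stop; walls and roof flare 2.5 mm over the first 8 mm, the floor does not. A plate home sticks out 15 mm. Any plate fits any slot, one each.
- slot3 (a point): Where the origin of a plate fully home in the upper slot at cassette y +39 mm lies; cassette's axes, insert along +x. Slot 53 mm wide, 15 high, mouth 32.5 mm in front (-x) of this point, 80 deep to a solid stop; walls and roof flare 2.5 mm over the first 8 mm, the floor too. A plate home sticks out 15 mm. Any plate fits any slot, one each.
- slot4 (a point): Where the origin of a plate fully home in the upper slot at cassette y -39 mm lies; cassette's axes, insert along +x. Slot 53 mm wide, 15 high, mouth 32.5 mm in front (-x) of this point, 80 deep to a solid stop; walls and roof flare 2.5 mm over the first 8 mm, the floor too. A plate home sticks out 15 mm. Any plate fits any slot, one each.
- cover (a joint): Angle of the clear dust cover, rad: 0 = shut, grows as its front swings up and back, stop at 1.65. Its hinge line runs along the cassette's y. The hinge is stiff (0.16 N m friction, cover 140 g): it stays at any angle; 2 N up at the lip lifts it. No handle. Top panel 172 mm wide, 4 thick, reaches 141 mm in front of the hinge, its upper face 70 mm above the bench when shut.
- cover_hinge (a point): Middle of the cover's hinge line, 62 mm behind the cassette's origin, 66 mm above the bench; cassette's axes. From the panel hang 44 mm deep side cheeks and a 4 mm front skirt, outer face 141 mm in front of the hinge, from 70 down to 26 mm above the bench when shut. Open, the panel stands upright and the skirt points to the front at the top.
- cover_lip (a point): Middle of the front edge of the orange lip (90 mm wide, 4 thick) that juts 14 mm forward from the skirt's foot, at half thickness; turns with the cover, axes too. Shut, it lies 155 mm in front of the hinge, 28 mm above the bench, with a 6 mm gap between its underside and the base slab for a blade. Open, it stands up as a tab at the skirt's end.
- plate1: Loose aluminium stamping plate with copper faces crossed by three slanting bars, 95 x 50 x 12 mm, 120 to 200 g, alike both ways round; may be absent. Origin: centre of its underside; x along its length, z up as it lies.
- plate2: Loose aluminium stamping plate with brass yellow faces crossed by three slanting bars, 95 x 50 x 12 mm, 120 to 200 g, alike both ways round; may be absent. Origin: centre of its underside; x along its length, z up as it lies.
- plate3: Loose aluminium stamping plate with blue faces crossed by three slanting bars, 95 x 50 x 12 mm, 120 to 200 g, alike both ways round; may be absent. Origin: centre of its underside; x along its length, z up as it lies.
- plate4: Loose aluminium stamping plate with red faces crossed by three slanting bars, 95 x 50 x 12 mm, 120 to 200 g, alike both ways round; may be absent. Origin: centre of its underside; x along its length, z up as it lies.
- scraper: Flat scraper, 80 g, 195 mm long: wooden handle 105 x 20 x 18 mm (x -95 to +10) with flat sides, steel blade 90 x 28 x 2.5 mm (x +10 to +100) at half the handle's height (9 mm). Origin: under its middle, on the handle's underside; x points from handle to blade tip. It starts in the tray. It balances about 3 mm behind its origin.
- scraper_grip (a point): Middle of the scraper's handle where it is best held, 25 mm behind the origin, 9 mm above its underside; the blade's tip is 125 mm ahead.
- scraper_tip (a point): Middle of the tip of the scraper's blade, at half the blade's thickness.
- tray: Black open tool tray fixed to the bench, outside 260 x 110 x 18 mm, walls and floor 4 mm. Origin: centre of its underside; x along its length.
- sneaker: White sneaker standing on the bench, 285 x 100 x 125 mm; not to be disturbed. Origin: centre of its sole.
- pen_cup: Orange cup of pens, 76 mm across, 145 mm high with the pens; not to be disturbed. Origin: centre of its underside.
- tape_measure: Yellow round tape measure case, 64 mm across, 22 mm high; not to be disturbed. Origin: centre of its underside.
Not all that is in view belongs to the job. Leave any green look-alike of the plate3 alone.

How it is judged:
On the way, in this order (a step that is already met when the one before it is completed fails the run):
1. the closed cover is raised by the scraper's blade, no finger on it (value of joint cover above 0.12 rad and contact force between scraper and cover above 0.2 N and contact force between the fingers and cover below 0.1 N), for 0.1 s.
2. the cover is swung fully open (beyond 1.4 rad) (value of joint cover above 1.4 rad), for 0.2 s.
3. with the cover open, every plate is fully home in a slot of its own (((distance between plate1 and slot1 below 0.006 m and angle between the x axis of plate1 and the x axis of slot1, either way round below 0.06 rad) or (distance between plate1 and slot2 below 0.006 m and angle between the x axis of plate1 and the x axis of slot2, either way round below 0.06 rad) or (distance between plate1 and slot3 below 0.006 m and angle between the x axis of plate1 and the x axis of slot3, either way round below 0.06 rad) or (distance between plate1 and slot4 below 0.006 m and angle between the x axis of plate1 and the x axis of slot4, either way round below 0.06 rad)) and ((distance between plate2 and slot1 below 0.006 m and angle between the x axis of plate2 and the x axis of slot1, either way round below 0.06 rad) or (distance between plate2 and slot2 below 0.006 m and angle between the x axis of plate2 and the x axis of slot2, either way round below 0.06 rad) or (distance between plate2 and slot3 below 0.006 m and angle between the x axis of plate2 and the x axis of slot3, either way round below 0.06 rad) or (distance between plate2 and slot4 below 0.006 m and angle between the x axis of plate2 and the x axis of slot4, either way round below 0.06 rad)) and ((distance between plate3 and slot1 below 0.006 m and angle between the x axis of plate3 and the x axis of slot1, either way round below 0.06 rad) or (distance between plate3 and slot2 below 0.006 m and angle between the x axis of plate3 and the x axis of slot2, either way round below 0.06 rad) or (distance between plate3 and slot3 below 0.006 m and angle between the x axis of plate3 and the x axis of slot3, either way round below 0.06 rad) or (distance between plate3 and slot4 below 0.006 m and angle between the x axis of plate3 and the x axis of slot4, either way round below 0.06 rad)) and ((distance between plate4 and slot1 below 0.006 m and angle between the x axis of plate4 and the x axis of slot1, either way round below 0.06 rad) or (distance between plate4 and slot2 below 0.006 m and angle between the x axis of plate4 and the x axis of slot2, either way round below 0.06 rad) or (distance between plate4 and slot3 below 0.006 m and angle between the x axis of plate4 and the x axis of slot3, either way round below 0.06 rad) or (distance between plate4 and slot4 below 0.006 m and angle between the x axis of plate4 and the x axis of slot4, either way round below 0.06 rad)) and value of joint cover above 1 rad), for 0.2 s.
At the end, for the whole second after the job is handed in: Every plate present lies within 6 mm of the home point of one of the four slots and within 0.06 rad of its direction; the cover is below 0.04 rad; the scraper lies flat and still in the tray (origin within 60 x 50 mm of its centre, tip of the blade below its rim) (((distance between plate1 and slot1 below 0.006 m and angle between the x axis of plate1 and the x axis of slot1, either way round below 0.06 rad) or (distance between plate1 and slot2 below 0.006 m and angle between the x axis of plate1 and the x axis of slot2, either way round below 0.06 rad) or (distance between plate1 and slot3 below 0.006 m and angle between the x axis of plate1 and the x axis of slot3, either way round below 0.06 rad) or (distance between plate1 and slot4 below 0.006 m and angle between the x axis of plate1 and the x axis of slot4, either way round below 0.06 rad)) and ((distance between plate2 and slot1 below 0.006 m and angle between the x axis of plate2 and the x axis of slot1, either way round below 0.06 rad) or (distance between plate2 and slot2 below 0.006 m and angle between the x axis of plate2 and the x axis of slot2, either way round below 0.06 rad) or (distance between plate2 and slot3 below 0.006 m and angle between the x axis of plate2 and the x axis of slot3, either way round below 0.06 rad) or (distance between plate2 and slot4 below 0.006 m and angle between the x axis of plate2 and the x axis of slot4, either way round below 0.06 rad)) and ((distance between plate3 and slot1 below 0.006 m and angle between the x axis of plate3 and the x axis of slot1, either way round below 0.06 rad) or (distance between plate3 and slot2 below 0.006 m and angle between the x axis of plate3 and the x axis of slot2, either way round below 0.06 rad) or (distance between plate3 and slot3 below 0.006 m and angle between the x axis of plate3 and the x axis of slot3, either way round below 0.06 rad) or (distance between plate3 and slot4 below 0.006 m and angle between the x axis of plate3 and the x axis of slot4, either way round below 0.06 rad)) and ((distance between plate4 and slot1 below 0.006 m and angle between the x axis of plate4 and the x axis of slot1, either way round below 0.06 rad) or (distance between plate4 and slot2 below 0.006 m and angle between the x axis of plate4 and the x axis of slot2, either way round below 0.06 rad) or (distance between plate4 and slot3 below 0.006 m and angle between the x axis of plate4 and the x axis of slot3, either way round below 0.06 rad) or (distance between plate4 and slot4 below 0.006 m and angle between the x axis of plate4 and the x axis of slot4, either way round below 0.06 rad)) and value of joint cover below 0.04 rad and x of scraper in the frame of tray between -0.06 and 0.06 m and y of scraper in the frame of tray between -0.05 and 0.05 m and z of scraper in the frame of tray below 0.026 m and z of scraper_tip in the frame of tray below 0.017 m and linear speed of scraper below 0.02 m/s); the robot touches nothing.
It fails at once if the sneaker is pushed more than 30 mm or knocked over (distance of sneaker from where it was at the start of the episode above 0.03 m or angle between sneaker's own z axis and vertical above 0.4 rad).
It fails at once if the pen cup is pushed more than 30 mm or knocked over (distance of pen_cup from where it was at the start of the episode above 0.03 m or angle between pen_cup's own z axis and vertical above 0.4 rad).
It fails at once if the tape measure is pushed more than 30 mm or knocked over (distance of tape_measure from where it was at the start of the episode above 0.03 m or angle between tape_measure's own z axis and vertical above 0.4 rad).
Of plate1, plate2, plate3, plate4 only 3 to 4 are there at a start; the rules pass over those that are not, and their reading is None.
At some moment in a run one of scraper, plate1, plate2, plate3, plate4 may be knocked a few centimetres aside while the robot is not near it.
Once in a run the grip may slacken for a moment while it holds something.
It also fails if it takes over 210 s, if anything falls off the work surface, if the arm or the gripper's body presses on something with over 40 N, if the wrist force passes 120 N, or if a joint passes its speed limit or range.

ROBOT

A 7-joint arm with a two-finger parallel gripper is mounted at the origin on the work surface. World frame = base frame: x ahead of the robot, y to its left, z up, the work surface at z = 0. Lengths are in m, angles in rad, forces in N, time in s.
With the tool pointing down it reaches from about 0.425 to 0.875 m from the base axis. Payload 4.7 kg.
Tool frame: the origin (TCP) lies midway between the tips of the shut fingers; the grasp point (between the pads) lies 19 mm behind it (robot.tcp_to_grasp is the distance from the TCP to the grasp point, in m); z points along the fingers, y is the line along which they close (so a half turn about z gives the same grasp; the last joint's range is limited). The gripper opens to 85 mm and grips with 20 to 120 N. Pads are 22 mm wide; open, the fingers measure 114 mm over their backs; the gripper's body (76 mm by 85 mm) begins 54 mm behind the grasp point. The pads swing forward as they close: fully open they stand 13 mm farther back than shut.
Start: joints at [-1.245, 0.321, -0.07, 1.45, 0.023, 1.371, -0.057], TCP at [0.199, 0.619, 0.231] pointing down, gripper open.
Joint ranges: [-2.86, 2.86], [-0.3, 2.09], [-1.38, 1.24], [0.06, 2.45], [-1.56, 4.7], [0.09, 2.05], [-2.69, 2.69]. Speed limits (rad/s): [2.57, 2.57, 3.14, 3.14, 3.14, 3.14, 3.14].

INTERFACE

Orientations are given as [roll, pitch, yaw] about the fixed x, y, z axes, in that order (R = Rz(yaw) Ry(pitch) Rx(roll)).
In Python, from cell import telemetry, viewer, job, robot gives the robot as it stands. The module is installed in compiled form; this text tells all that it offers.
- The arm moves only by the tool arm_command, never from a script. Its arguments are lists of equal length, an entry for each row: "linear": the shift along the tool's x, y, z as a fraction of full scale, a list of three; "rot": the turn, a rotation vector about the tool's x, y, z as a fraction of full scale, a list of three. In form: {"linear": [[tx, ty, tz], ...], "rot": [[ax, ay, az], ...]}. A call has exactly 5 rows; each row is the pose to reach, as a shift and turn from the pose commanded when the call began, along the tool's axes at that moment; what a row does not reach only later rows make up. Full scale, the value 1, is 0.1 m for a shift and 30 degrees for a turn. A row lasts 1/10 s, in which the tool goes at most 50 mm and 8.59 degrees, less where a joint would pass 70% of its speed; a pose out of reach is approached as far as the arm can. A call with a number of a shift or a turn outside -1 to 1 is refused whole. A call with a gripper value outside its range is refused whole. "jaw" is the closure, from 0 (fully open) to 1 (shut), set as the call begins (left out, the last holds). The fingers move at their own pace and stop on an object; "force" is the grip in N (left out, the last holds). Time passes only in rows, so rows that repeat a pose let the fingers close, or fill a call up. It gives the time, the measured TCP pose, the force, the opening and the grip force at its end, in the units of the state.
- telemetry.get_obs(): the state, without advancing time (a new reading comes with each control period).
- viewer.capture(name): name is "side" or "top"; returns a dict with "frame" (420x560x3 uint8, red, green, blue), "camera_matrix" (3x3 intrinsics, pixels), "world_to_cam" (4x4, takes a point from world to camera coordinates). Camera axes: x right, y down, z forward; pixel columns grow to the right and rows downward; lengths in m; the calibration is good to about 2 mm. A picture is of the moment at which its call begins. There is no depth.
- job.job_done(): hands the job in; it is judged then, once.
The state is a dict: "time_s": time; "joint_pos": joint angles; "qd": joint speeds; "tau": joint torques, N m; "tcp_pos": TCP position; "eef_rot": TCP orientation; "contact_force": force on the tool from outside, world axes, zero at the start; "wrist_torque": the same for the moment, N m; "width": opening from 0.0 (shut) to 1.0 (fully open); "gripper_force": force on a finger pad.
Only numpy, scipy, OpenCV 4.12 (cv2) and the standard library are available. Lean on these libraries where they do the work, as an engineer would, in place of code of your own. Each camera call takes 0.05 s, during which the arm holds its last target. There are 200 camera calls.

## Working session

There is one attempt and no reset: what is moved stays moved. The work goes in short steps, Python scripts to look and compute and a tool call to move; the robot and the scene stay as the last step left them, time stands still between calls to the robot, and variables do not carry over. Pictures are saved under pics/ and viewed, at most 14 in all, crops included, and the job is handed in when it is done.

Besides the shell and the picture viewer there is one more tool, called by a JSON object that holds its "api" and its "payload". arm_command: Moves the arm, as the interface text tells. Its arguments: {"type":"object","properties":{"linear":{"type":"array"},"rot":{"type":"array"},"jaw":{"type":"number"},"force":{"type":"number"}},"required":["linear","rot"]}

```bash
mkdir -p pics; ls
cat > h.py <<'E'
import numpy as np, cv2
from scipy.spatial.transform import Rotation as Ro
from cell import telemetry, viewer, job, robot
def cap(n,save=None):
    d=viewer.capture(n); im=np.ascontiguousarray(d["frame"][:,:,::-1])
    if save: cv2.imwrite(f"pics/{save}.png",im)
    return im,np.array(d["camera_matrix"]),np.array(d["world_to_cam"])
def ray(px,K,T,z):
    px=np.atleast_2d(px).astype(float)
    d=np.c_[px,np.ones(len(px))]@np.linalg.inv(K).T@T[:3,:3]
    c=-T[:3,:3].T@T[:3,3]
    return c+d*((z-c[2])/d[:,2])[:,None]
def proj(P,K,T):
    P=np.atleast_2d(P); q=(P@T[:3,:3].T+T[:3,3])@K.T
    return q[:,:2]/q[:,2:]
E
python3 - <<'E'
from h import *
o=telemetry.get_obs(); print(o); print(robot.tcp_to_grasp)
for n in("top","side"):
    im,K,T=cap(n,n+"0"); np.savez(n+"0.npz",im=im,K=K,T=T); print(n,K[0,0],(-T[:3,:3].T@T[:3,3]).round(3)); print(T.round(3))
E
```

```text
pics
{'time_s': 0.0, 'joint_pos': array([-1.24483798,  0.32186665, -0.07008809,  1.45166606,  0.02256395,
        1.37082485, -0.0569069 ]), 'qd': array([-0.00184668,  0.00076339, -0.00140391, -0.00120844, -0.00078066,
       -0.00028642,  0.0002168 ]), 'tau': array([ 1.78767277e-04, -4.93579030e+01, -3.81990960e-01, -3.14339340e+01,
        1.30371196e-02,  1.11358622e-02, -3.90775847e-05]), 'tcp_pos': array([0.19930397, 0.61811727, 0.23019967]), 'eef_rot': array([-3.13961533e+00,  6.26954372e-05,  2.82975383e+00]), 'contact_force': array([-0.61741655,  0.93992787, -0.24779406]), 'wrist_torque': array([-0.00083858, -0.00045027, -0.01038257]), 'gripper_force': 0.0, 'width': 0.9970289260210753}
0.0187
top 430.51592645426837 [0.39  0.028 1.229]
[[-0.014 -1.    -0.006  0.042]
 [-0.987  0.015 -0.163  0.584]
 [ 0.163  0.004 -0.987  1.149]
 [ 0.     0.     0.     1.   ]]
side 459.06990696833844 [ 0.29  -0.983  0.787]
[[ 9.660e-01 -2.590e-01  1.000e-03 -5.360e-01]
 [-1.490e-01 -5.580e-01 -8.170e-01  1.370e-01]
 [ 2.120e-01  7.890e-01 -5.770e-01  1.168e+00]
 [ 0.000e+00  0.000e+00  0.000e+00  1.000e+00]]
```

View pics/top0.png

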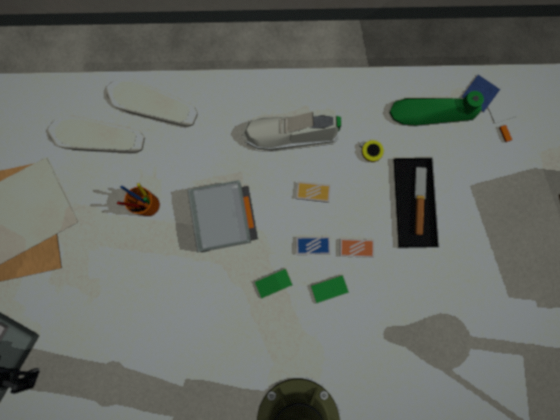

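View pics/side0.png

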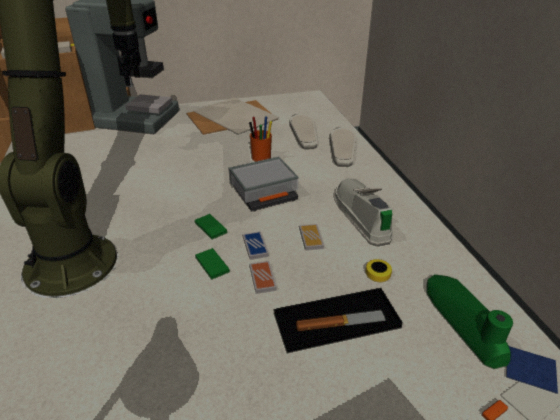

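The top view has the cassette at (222,215) with its lip facing right (lip at 248,210). Plates with bars are yellow (312,192), blue (312,245) and red/copper (355,247). The scraper is in the tray, handle (420,215) and blade (421,182).

Possible mix-ups, by top-view pixel:
- **Plates:** the green blocks (272,283) and (329,288) have no bars. The navy sheet (482,92) is too large and flat.
- **Lip or scraper handle:** the orange item (505,133) lies loose on the bench, and the pen cup is at (141,201).

I choose the barred plates, the scraper in the tray and the lip on the cassette. Next I measure them and check one close crop.

```bash
cat >> h.py <<'E'
def rects(im,roi,lo,hi,amin=60):
    x0,y0,x1,y1=roi; hsv=cv2.cvtColor(im,cv2.COLOR_BGR2HSV)[y0:y1,x0:x1]
    m=cv2.inRange(hsv,np.array(lo),np.array(hi)); m=cv2.morphologyEx(m,cv2.MORPH_CLOSE,np.ones((5,5)))
    out=[]
    for c in cv2.findContours(m,cv2.RETR_EXTERNAL,cv2.CHAIN_APPROX_NONE)[0]:
        if cv2.contourArea(c)>amin: out.append(cv2.boxPoints(cv2.minAreaRect(c))+[x0,y0])
    return out
def pose(box,K,T,z):
    P=ray(box,K,T,z)[:,:2]; c=P.mean(0); a=P[1]-P[0]; b=P[2]-P[1]
    l,w=(a,b) if np.linalg.norm(a)>np.linalg.norm(b) else (b,a)
    return c.round(4),round(float(np.degrees(np.arctan2(l[1],l[0]))),1),[round(float(np.linalg.norm(v)),4) for v in(l,w)]
E
python3 - <<'E'
from h import *
d=np.load("top0.npz"); im,K,T=d["im"],d["K"],d["T"]
hsv=cv2.cvtColor(im,cv2.COLOR_BGR2HSV)
for n,p in dict(yel=(305,192),blue=(302,245),red=(345,248),handle=(420,215),blade=(421,182),lip=(248,208),tray=(405,230),bg=(330,215),slab=(252,235)).items(): print(n,p,hsv[p[1],p[0]])
for n,roi,lo,hi,z in [("yel",(285,175,340,210),(12,90,60),(35,255,255),.012),("blue",(285,225,335,262),(100,90,30),(125,255,255),.012),("red",(333,230,385,265),(0,90,60),(14,255,255),.012),("handle",(400,165,440,240),(0,110,40),(20,255,255),.022),("lip",(235,180,265,240),(0,110,60),(20,255,255),.03),("tray",(385,150,445,255),(0,0,0),(180,255,50),.018)]:
    for b in rects(im,roi,lo,hi): print(n,b.mean(0).round(1),*pose(b,K,T,z))
cv2.imwrite("pics/c0.png",cv2.resize(im[150:310,180:445],None,fx=3,fy=3,interpolation=cv2.INTER_CUBIC))
E
```

```text
yel (305, 192) [ 21 160 132]
blue (302, 245) [107 190  90]
red (345, 248) [ 11 171 127]
handle (420, 215) [ 13 174 101]
blade (421, 182) [ 54  11 115]
lip (248, 208) [ 14 226 131]
tray (405, 230) [120  16  16]
bg (330, 215) [ 78   9 137]
slab (252, 235) [120   5  51]
yel [313.  191.2] [ 0.6215 -0.0563] -97.4 [0.0852, 0.0408]
blue [305.5 245.5] [ 0.4662 -0.0312] -90.9 [0.0424, 0.0365]
blue [320.  245.2] [ 0.4663 -0.072 ] -85.7 [0.0427, 0.0379]
red [356.9 247.5] [ 0.4585 -0.1757] -93.6 [0.0857, 0.0402]
handle [420. 215.] [ 0.5469 -0.3558] -3.7 [0.1083, 0.0227]
lip [248.3 211.9] [0.562  0.1285] -170.3 [0.0932, 0.0164]
tray [415.1 202.5] [ 0.5852 -0.3455] 179.3 [0.2577, 0.1139]
```

View pics/c0.png

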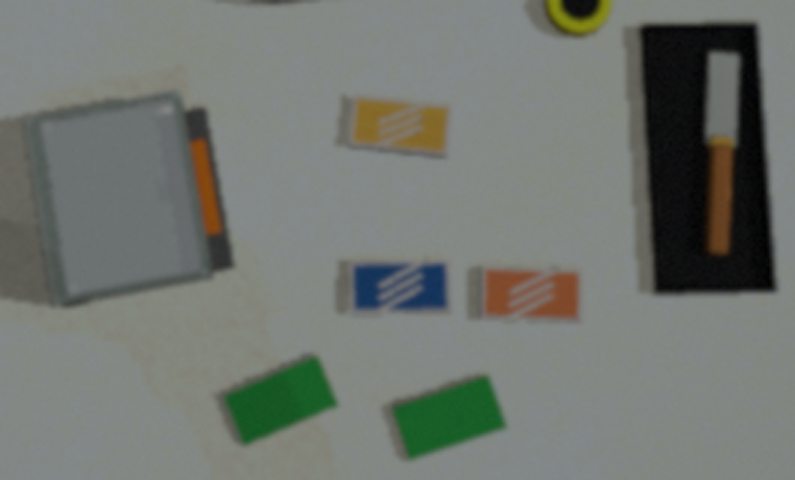

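The crop confirms the choice: three barred plates (yellow, blue, copper), with the green blocks as decoys. Next I refine the cassette pose and the scraper pose.

Run:
```python
from h import *
d=np.load("top0.npz"); im,K,T=d["im"],d["K"],d["T"]
hsv=cv2.cvtColor(im,cv2.COLOR_BGR2HSV)
# slab front edge: last dark/orange pixel per row
pts=[]
for r in range(192,234):
    row=hsv[r,235:275]; m=(row[:,2]<75)|((row[:,1]>110)&(row[:,0]<20))
    # subpixel via half level between dark and background
    i=np.where(m)[0].max(); v=row[:,2].astype(float); 
    g=im[r,235:275,0].astype(float); lo=g[i-1]; hi=g[i+4]; h=(lo+hi)/2; j=i-1+np.argmax(g[i-1:i+5]>h); pts.append((235+j-1+(h-g[j-1])/(g[j]-g[j-1]),r))
P=ray(np.array(pts),K,T,.02)[:,:2]; vx,vy,x0,y0=cv2.fitLine(P.astype(np.float32),cv2.DIST_HUBER,0,.01,.01).ravel()
print("slab front dir",np.degrees(np.arctan2(vy,vx)),x0,y0,"at x=.562 y=",y0+vy/vx*(.562-x0))
# side view lip
s=np.load("side0.npz"); b=rects(s["im"],(240,170,310,215),(0,110,60),(20,255,255),20)
for q in b: print("side lip",q.mean(0),pose(q,s["K"],s["T"],.029))
# two-candidate yaw, predicted points drawn
def model(yaw,lip):
    ex=np.array([np.cos(yaw),np.sin(yaw),0]); ey=np.array([-ex[1],ex[0],0]); o=np.array([*lip,0])+.086*ex
    pts=[(-98,78,20),(-98,-78,20),(-79,86,70),(-79,-86,70),(62,86,70),(62,-86,70),(-93,45,30),(-93,-45,30)]
    return o,np.array([o+ex*a/1e3+ey*b/1e3+[0,0,c/1e3] for a,b,c in pts])
o,M=model(np.radians(99.7),(.562,.1285)); print(o)
for nm,D in(("top",d),("side",s)):
    v=D["im"].copy(); 
    f=4; x0,y0,x1,y1=(180,170,270,260) if nm=="top" else (215,145,315,215)
    v=cv2.resize(v[y0:y1,x0:x1],None,fx=f,fy=f,interpolation=cv2.INTER_CUBIC)
    for p in proj(M,D["K"],D["T"]): cv2.circle(v,tuple(int(t) for t in ((p-[x0,y0]+.5)*f)),3,(0,0,255),-1)
    if nm=="top": a=v
    else: a=np.hstack([a[:280],v[:280]])
cv2.imwrite("pics/c1.png",a)
im,K,T=d["im"],d["K"],d["T"]
m=cv2.inRange(hsv[160:240,400:440],(0,0,80),(179,60,255)); ys,xs=np.where(m); print("blade px",xs.mean()+400,ys.mean()+160, ray([xs.mean()+400,ys.mean()+160],K,T,.014))
```

```text
slab front dir 9.365864 0.57338125 0.119111516 at x=.562 y= 0.11723433
side lip [273.08823347 196.35294151] (array([0.5618, 0.1234]), 9.6, [0.0925, 0.0222])
[0.54750991 0.2132705  0.        ]
blade px 429.9514106583072 186.9294670846395 [[ 0.62835673 -0.39221231  0.014     ]]
```

View pics/c1.png

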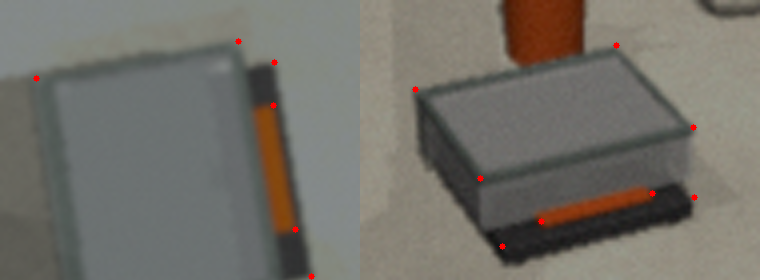

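The projected model points land on the cover and slab corners in both views, so the cassette is at about (0.5475, 0.2133) with yaw 99.5°. Now I write a planner that gives the numbers for each call.

```bash
cat >> h.py <<'E'
O=np.array([.5475,.2133,0]); YAW=99.5; EX=np.array([np.cos(np.radians(YAW)),np.sin(np.radians(YAW)),0]); EY=np.array([-EX[1],EX[0],0])
def cas(x,y,z): return O+EX*x+EY*y+[0,0,z]   # cassette -> world
def plan(*targets,cmd=None,step=.1,rstep=30):
    """print per-call tool-frame numbers to each [x,y,z,yaw_deg,pitch_deg=0]; pitch>0 = tool x nose up"""
    o=telemetry.get_obs(); p=np.array(o["tcp_pos"]); R=Ro.from_euler("xyz",o["eef_rot"])
    print("now",p.round(4),np.degrees(o["eef_rot"]).round(2))
    for t in targets:
        t=list(t)+[0]*(5-len(t)); g=np.array(t[:3]); G=Ro.from_euler("z",t[3],degrees=True)*Ro.from_euler("y",-t[4],degrees=True)*Ro.from_euler("x",180,degrees=True)
        rv=(R.inv()*G).as_rotvec(degrees=True); D=g-p
        n=int(max(1,np.ceil(np.linalg.norm(rv)/rstep-.02),np.ceil(np.abs(R.inv().apply(D)).max()/step-.02), np.ceil(np.linalg.norm(D)/(step*1.4)-.02)))
        print("->",np.round(g,4),t[3:],n)
        for k in range(n):
            l=R.inv().apply(D/n)*10; print("  lin",l.round(3).tolist(),"rot",(rv/n/30).round(3).tolist())
            R=R*Ro.from_rotvec(rv/n,degrees=True)
        p=g; R=G
E
python3 - <<'E'
from h import *
d=np.load("top0.npz"); im,K,T=d["im"],d["K"],d["T"]
b=rects(im,(412,165,432,202),(0,0,75),(179,80,255),30)
for q in b: print("blade",q.mean(0),pose(q,K,T,.014))
plan([.53,.25,.23,100],[.5644,-.357,.16,0])
E
```

```text
blade [420.  180.5] (array([ 0.6479, -0.365 ]), 176.1, [0.0913, 0.0289])
now [0.1993 0.6182 0.2303] [-1.7990e+02  1.0000e-02  1.6213e+02]
-> [0.53 0.25 0.23] [100, 0] 5
  lin [-0.855, -0.498, 0.002] rot [-0.001, 0.0, 0.414]
  lin [-0.942, -0.302, 0.001] rot [-0.001, 0.0, 0.414]
  lin [-0.985, -0.092, 0.001] rot [-0.001, 0.0, 0.414]
  lin [-0.982, 0.122, 0.001] rot [-0.001, 0.0, 0.414]
  lin [-0.933, 0.33, 0.001] rot [-0.001, 0.0, 0.414]
-> [ 0.5644 -0.357   0.16  ] [0, 0] 7
  lin [-0.863, -0.102, 0.1] rot [0.0, -0.0, 0.476]
  lin [-0.861, 0.114, 0.1] rot [0.0, -0.0, 0.476]
  lin [-0.806, 0.323, 0.1] rot [0.0, -0.0, 0.476]
  lin [-0.702, 0.512, 0.1] rot [0.0, -0.0, 0.476]
  lin [-0.554, 0.669, 0.1] rot [0.0, -0.0, 0.476]
  lin [-0.372, 0.785, 0.1] rot [0.0, -0.0, 0.476]
  lin [-0.166, 0.852, 0.1] rot [0.0, -0.0, 0.476]
```

{"api": "arm_command", "payload": {"linear": [[-0.855, -0.498, 0], [-0.855, -0.498, 0], [-0.855, -0.498, 0], [-0.855, -0.498, 0], [-0.855, -0.498, 0]], "rot": [[0, 0, 0.414], [0, 0, 0.414], [0, 0, 0.414], [0, 0, 0.414], [0, 0, 0.414]], "jaw": 0.57}}

```text
time_s: 0.6
tcp_pos: [0.2643, 0.5457, 0.2311]
eef_rot: [-3.141, -0.001, 2.615]
contact_force: [-0.8, 0.3, 0.1]
width: 0.429
gripper_force: 0.0
```

{"api": "arm_command", "payload": {"linear": [[-0.94, -0.3, 0], [-0.94, -0.3, 0], [-0.94, -0.3, 0], [-0.94, -0.3, 0], [-0.94, -0.3, 0]], "rot": [[0, 0, 0.414], [0, 0, 0.414], [0, 0, 0.414], [0, 0, 0.414], [0, 0, 0.414]]}}

```text
time_s: 1.1
tcp_pos: [0.3295, 0.4735, 0.2311]
eef_rot: [-3.141, -0.001, 2.4]
contact_force: [-0.9, -0.2, 0.2]
width: 0.428
gripper_force: 0.0
```

{"api": "arm_command", "payload": {"linear": [[-0.985, -0.09, 0], [-0.985, -0.09, 0], [-0.985, -0.09, 0], [-0.985, -0.09, 0], [-0.985, -0.09, 0]], "rot": [[0, 0, 0.414], [0, 0, 0.414], [0, 0, 0.414], [0, 0, 0.414], [0, 0, 0.414]]}}

```text
time_s: 1.6
tcp_pos: [0.3959, 0.4006, 0.2312]
eef_rot: [-3.141, -0.001, 2.184]
contact_force: [-0.1, -0.0, 0.2]
width: 0.432
gripper_force: 0.0
```

{"api": "arm_command", "payload": {"linear": [[-0.98, 0.12, 0], [-0.98, 0.12, 0], [-0.98, 0.12, 0], [-0.98, 0.12, 0], [-0.98, 0.12, 0]], "rot": [[0, 0, 0.414], [0, 0, 0.414], [0, 0, 0.414], [0, 0, 0.414], [0, 0, 0.414]]}}

```text
time_s: 2.1
tcp_pos: [0.4619, 0.3274, 0.2311]
eef_rot: [-3.141, -0.001, 1.967]
contact_force: [0.4, 1.2, -0.1]
width: 0.425
gripper_force: 0.0
```

{"api": "arm_command", "payload": {"linear": [[-0.93, 0.33, 0], [-0.93, 0.33, 0], [-0.93, 0.33, 0], [-0.93, 0.33, 0], [-0.93, 0.33, 0]], "rot": [[0, 0, 0.414], [0, 0, 0.414], [0, 0, 0.414], [0, 0, 0.414], [0, 0, 0.414]]}}

```text
time_s: 2.6
tcp_pos: [0.5282, 0.2543, 0.2311]
eef_rot: [-3.141, -0.001, 1.751]
contact_force: [0.2, 0.9, -0.4]
width: 0.428
gripper_force: 0.0
```

{"api": "arm_command", "payload": {"linear": [[-0.863, -0.1, 0.1], [-0.863, -0.1, 0.1], [-0.863, -0.1, 0.1], [-0.863, -0.1, 0.1], [-0.863, -0.1, 0.1]], "rot": [[0, 0, 0.476], [0, 0, 0.476], [0, 0, 0.476], [0, 0, 0.476], [0, 0, 0.476]]}}

```text
time_s: 3.1
tcp_pos: [0.5342, 0.1677, 0.2214]
eef_rot: [-3.141, -0.001, 1.502]
contact_force: [0.0, 0.5, -0.4]
width: 0.43
gripper_force: 0.0
```

{"api": "arm_command", "payload": {"linear": [[-0.86, 0.114, 0.1], [-0.86, 0.114, 0.1], [-0.86, 0.114, 0.1], [-0.86, 0.114, 0.1], [-0.86, 0.114, 0.1]], "rot": [[0, 0, 0.476], [0, 0, 0.476], [0, 0, 0.476], [0, 0, 0.476], [0, 0, 0.476]]}}

```text
time_s: 3.6
tcp_pos: [0.5399, 0.0809, 0.2114]
eef_rot: [-3.141, -0.001, 1.252]
contact_force: [-0.9, 0.2, -0.6]
width: 0.429
gripper_force: 0.0
```

{"api": "arm_command", "payload": {"linear": [[-0.806, 0.323, 0.1], [-0.806, 0.323, 0.1], [-0.806, 0.323, 0.1], [-0.806, 0.323, 0.1], [-0.806, 0.323, 0.1]], "rot": [[0, 0, 0.476], [0, 0, 0.476], [0, 0, 0.476], [0, 0, 0.476], [0, 0, 0.476]]}}

```text
time_s: 4.1
tcp_pos: [0.5452, -0.0058, 0.2013]
eef_rot: [-3.141, -0.001, 1.003]
contact_force: [0.8, -1.0, -0.2]
width: 0.432
gripper_force: 0.0
```

{"api": "arm_command", "payload": {"linear": [[-0.7, 0.51, 0.1], [-0.7, 0.51, 0.1], [-0.7, 0.51, 0.1], [-0.7, 0.51, 0.1], [-0.7, 0.51, 0.1]], "rot": [[0, 0, 0.476], [0, 0, 0.476], [0, 0, 0.476], [0, 0, 0.476], [0, 0, 0.476]]}}

```text
time_s: 4.6
tcp_pos: [0.5504, -0.0922, 0.1913]
eef_rot: [-3.141, -0.001, 0.754]
contact_force: [-0.3, -0.2, 0.4]
width: 0.43
gripper_force: 0.0
```

{"api": "arm_command", "payload": {"linear": [[-0.554, 0.67, 0.1], [-0.554, 0.67, 0.1], [-0.554, 0.67, 0.1], [-0.554, 0.67, 0.1], [-0.554, 0.67, 0.1]], "rot": [[0, 0, 0.476], [0, 0, 0.476], [0, 0, 0.476], [0, 0, 0.476], [0, 0, 0.476]]}}

```text
time_s: 5.1
tcp_pos: [0.5557, -0.1789, 0.1812]
eef_rot: [-3.14, -0.001, 0.504]
contact_force: [0.0, 0.6, 0.2]
width: 0.43
gripper_force: 0.0
```

{"api": "arm_command", "payload": {"linear": [[-0.372, 0.785, 0.1], [-0.372, 0.785, 0.1], [-0.372, 0.785, 0.1], [-0.372, 0.785, 0.1], [-0.372, 0.785, 0.1]], "rot": [[0, 0, 0.476], [0, 0, 0.476], [0, 0, 0.476], [0, 0, 0.476], [0, 0, 0.476]]}}

```text
time_s: 5.6
tcp_pos: [0.561, -0.2657, 0.1712]
eef_rot: [-3.14, -0.001, 0.255]
contact_force: [-0.1, 1.0, 0.4]
width: 0.431
gripper_force: 0.0
```

{"api": "arm_command", "payload": {"linear": [[-0.166, 0.85, 0.1], [-0.166, 0.85, 0.1], [-0.166, 0.85, 0.1], [-0.166, 0.85, 0.1], [-0.166, 0.85, 0.1]], "rot": [[0, 0, 0.6], [0, 0, 0.6], [0, 0, 0.6], [0, 0, 0.6], [0, 0, 0.6]]}}

```text
time_s: 6.1
tcp_pos: [0.5662, -0.3522, 0.1613]
eef_rot: [-3.139, -0.001, -0.059]
contact_force: [0.1, 1.5, -0.7]
width: 0.424
gripper_force: 0.0
```

Run:
```python
from h import *
s=np.load("side0.npz")
for q in rects(s["im"],(285,300,350,335),(0,110,40),(20,255,255),60): print("side handle t0",q.mean(0),pose(q,s["K"],s["T"],.015))
im,K,T=cap("side")
for q in rects(im,(285,300,350,335),(0,110,40),(20,255,255),60): print("now",q.mean(0),pose(q,K,T,.015))
plan([.5644,-.3565,.06,-4],[.5644,-.3565,.008,-4])
```

```text
side handle t0 [322.5857091  322.16849899] (array([ 0.5502, -0.3597]), -5.6, [0.1185, 0.0308])
now [322.51464796 322.12016678] (array([ 0.5501, -0.3595]), -6.0, [0.1187, 0.0313])
now [ 0.5663 -0.3522  0.1614] [-1.7989e+02 -5.0000e-02 -3.3800e+00]
-> [ 0.5644 -0.3565  0.06  ] [-4, 0] 1
  lin [-0.017, 0.046, 1.014] rot [-0.004, -0.002, 0.021]
-> [ 0.5644 -0.3565  0.008 ] [-4, 0] 1
  lin [0.0, -0.0, 0.52] rot [0.0, 0.0, 0.0]
```

{"api": "arm_command", "payload": {"linear": [[-0.02, 0.05, 0.5], [-0.02, 0.05, 1.0], [-0.02, 0.05, 1.0], [-0.02, 0.05, 1.0], [-0.02, 0.05, 1.0]], "rot": [[0, 0, 0.03], [0, 0, 0.03], [0, 0, 0.03], [0, 0, 0.03], [0, 0, 0.03]]}}

```text
time_s: 6.65
tcp_pos: [0.5646, -0.3605, 0.0645]
eef_rot: [3.14, -0.004, -0.078]
contact_force: [0.0, -0.9, 0.6]
width: 0.43
gripper_force: 0.0
```

{"api": "arm_command", "payload": {"linear": [[0, 0, 0.15], [0, 0, 0.3], [0, 0, 0.4], [0, 0, 0.48], [0, 0, 0.53]], "rot": [[0, 0, 0], [0, 0, 0], [0, 0, 0], [0, 0, 0], [0, 0, 0]]}}

```text
time_s: 7.15
tcp_pos: [0.5621, -0.3596, 0.007]
eef_rot: [-3.141, 0.001, -0.079]
contact_force: [-0.1, 0.3, -1.1]
width: 0.43
gripper_force: 0.0
```

{"api": "arm_command", "payload": {"linear": [[0, 0, 0], [0, 0, 0], [0, 0, 0], [0, 0, 0], [0, 0, 0]], "rot": [[0, 0, 0], [0, 0, 0], [0, 0, 0], [0, 0, 0], [0, 0, 0]], "jaw": 1, "force": 100}}

```text
time_s: 7.65
tcp_pos: [0.5628, -0.3599, 0.0086]
eef_rot: [-3.142, -0.0, -0.079]
contact_force: [0.0, 0.4, -0.2]
width: 0.205
gripper_force: 99.2
```

{"api": "arm_command", "payload": {"linear": [[0, 0, 0], [0, 0, 0], [0, 0, 0], [0, 0, 0], [0, 0, 0]], "rot": [[0, 0, 0], [0, 0, 0], [0, 0, 0], [0, 0, 0], [0, 0, 0]]}}

```text
time_s: 8.15
tcp_pos: [0.5626, -0.3599, 0.0083]
eef_rot: [-3.142, 0.0, -0.079]
contact_force: [0.2, 0.3, -0.8]
width: 0.205
gripper_force: 99.2
```

Run:
```python
from h import *
plan([.5627,-.36,.11,-4.5],[.48,-.2,.12,50],[*cas(-.249,.03,.08),YAW])
```

```text
now [ 0.5626 -0.3599  0.0083] [-180.      0.     -4.54]
-> [ 0.5627 -0.36    0.11  ] [-4.5, 0] 1
  lin [0.001, 0.001, -1.017] rot [-0.0, 0.0, -0.001]
-> [ 0.48 -0.2   0.12] [50, 0] 2
  lin [-0.475, -0.765, -0.05] rot [0.0, 0.0, -0.908]
  lin [-0.072, -0.898, -0.05] rot [0.0, 0.0, -0.908]
-> [ 0.559  -0.0372  0.08  ] [99.5, 0] 2
  lin [0.877, -0.22, 0.2] rot [0.0, 0.0, -0.825]
  lin [0.889, 0.167, 0.2] rot [0.0, 0.0, -0.825]
```

{"api": "arm_command", "payload": {"linear": [[0, 0, -0.1], [0, 0, -0.3], [0, 0, -0.5], [0, 0, -0.8], [0, 0, -1.0]], "rot": [[0, 0, 0], [0, 0, 0], [0, 0, 0], [0, 0, 0], [0, 0, 0]]}}

```text
time_s: 8.65
tcp_pos: [0.5631, -0.3607, 0.1112]
eef_rot: [3.14, -0.002, -0.08]
contact_force: [0.1, 0.4, -0.8]
width: 0.202
gripper_force: 99.2
```

{"api": "arm_command", "payload": {"linear": [[-0.1, -0.15, 0], [-0.2, -0.3, 0], [-0.3, -0.45, 0], [-0.4, -0.6, 0], [-0.475, -0.765, -0.05]], "rot": [[0, 0, -0.18], [0, 0, -0.36], [0, 0, -0.54], [0, 0, -0.72], [0, 0, -0.908]]}}

```text
time_s: 9.15
tcp_pos: [0.5202, -0.2796, 0.1136]
eef_rot: [-3.141, 0.0, 0.399]
contact_force: [-0.3, 0.6, -0.7]
width: 0.198
gripper_force: 99.4
```

{"api": "arm_command", "payload": {"linear": [[-0.01, -0.18, 0], [-0.03, -0.36, 0], [-0.04, -0.54, 0], [-0.05, -0.72, 0], [-0.072, -0.9, -0.05]], "rot": [[0, 0, -0.18], [0, 0, -0.36], [0, 0, -0.54], [0, 0, -0.72], [0, 0, -0.908]]}}

```text
time_s: 9.65
tcp_pos: [0.4793, -0.1991, 0.1186]
eef_rot: [-3.141, -0.0, 0.875]
contact_force: [0.5, 0.6, -1.2]
width: 0.201
gripper_force: 99.4
```

{"api": "arm_command", "payload": {"linear": [[0.17, -0.05, 0.04], [0.34, -0.09, 0.08], [0.51, -0.13, 0.12], [0.7, -0.18, 0.16], [0.877, -0.22, 0.2]], "rot": [[0, 0, -0.16], [0, 0, -0.33], [0, 0, -0.5], [0, 0, -0.66], [0, 0, -0.825]]}}

```text
time_s: 10.15
tcp_pos: [0.5201, -0.1179, 0.099]
eef_rot: [3.14, -0.001, 1.306]
contact_force: [0.4, 0.2, -0.7]
width: 0.202
gripper_force: 99.4
```

{"api": "arm_command", "payload": {"linear": [[0.18, 0.03, 0.04], [0.36, 0.06, 0.08], [0.54, 0.1, 0.12], [0.72, 0.13, 0.16], [0.89, 0.167, 0.2]], "rot": [[0, 0, -0.16], [0, 0, -0.33], [0, 0, -0.5], [0, 0, -0.66], [0, 0, -0.825]]}}

```text
time_s: 10.65
tcp_pos: [0.5597, -0.0365, 0.079]
eef_rot: [3.141, 0.0, 1.738]
contact_force: [-0.2, 0.1, -1.2]
width: 0.2
gripper_force: 99.4
```

Run:
```python
from h import *
o=telemetry.get_obs(); print(o["tcp_pos"],np.degrees(o["eef_rot"]),o["width"])
a,K,T=cap("top"); b,K2,T2=cap("side"); np.savez("now.npz",a=a,b=b)
p=np.array(o["tcp_pos"])+EX*.125
print(proj(p,K,T),proj(p,K2,T2))
A=cv2.resize(a[180:290,210:350],None,fx=4,fy=4,interpolation=2)[:440,:560]; B=b[140:280,190:340]; B=cv2.resize(B,None,fx=3.14,fy=3.14,interpolation=2)[:440,:470]
cv2.imwrite("pics/c2.png",cv2.resize(np.hstack([A[:,:],B]),None,fx=.77,fy=.77))
```

```text
[ 0.5597323  -0.03650312  0.07902254] [1.79940375e+02 3.19242280e-03 9.96072819e+01] 0.20004168480807333
[[262.21979021 217.40426766]] [[268.50014187 189.68003758]]
```

View pics/c2.png

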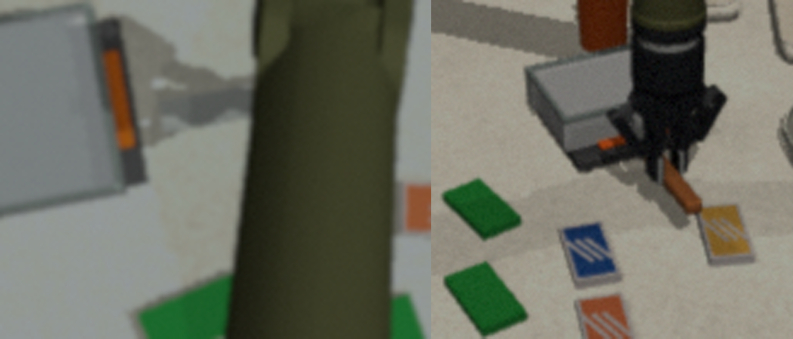

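The side view shows the scraper held with its handle at (680,190). The blade in the top view, about (160–250,105), points at the lip. Now I lower it to gap height.

{"api": "arm_command", "payload": {"linear": [[0, 0, 0.12], [0, 0, 0.25], [0, 0, 0.4], [0, 0, 0.52], [0, 0, 0.605]], "rot": [[0, 0, 0], [0, 0, 0], [0, 0, 0], [0, 0, 0], [0, 0, 0]]}}

```text
time_s: 11.25
tcp_pos: [0.5581, -0.0374, 0.016]
eef_rot: [-3.139, -0.0, 1.735]
contact_force: [-1.1, -0.0, -0.7]
width: 0.213
gripper_force: 64.9
```

{"api": "arm_command", "payload": {"linear": [[0, 0, 0], [0, 0, 0], [0, 0, 0], [0, 0, 0], [0, 0, 0]], "rot": [[0, 0, 0], [0, 0, 0], [0, 0, 0], [0, 0, 0], [0, 0, 0]]}}

```text
time_s: 11.75
tcp_pos: [0.5596, -0.0368, 0.0183]
eef_rot: [3.14, -0.0, 1.736]
contact_force: [-0.0, 0.4, -1.0]
width: 0.205
gripper_force: 102.1
```

Run:
```python
from h import *
o=telemetry.get_obs(); p=np.array(o["tcp_pos"]); print(p,(p-O)@EX,(p-O)@EY,np.degrees(o["eef_rot"]))
a,K,T=cap("top"); b,K2,T2=cap("side")
A=cv2.resize(a[185:255,235:300],None,fx=6,fy=6,interpolation=2); B=cv2.resize(b[160:230,225:315],None,fx=6,fy=6,interpolation=2)
t=p+EX*.125+[0,0,.0045]; print(proj(t,K,T),proj(t,K2,T2))
cv2.imwrite("pics/c3.png",cv2.resize(np.hstack([A,B]),None,fx=.8,fy=.8))
```

```text
[ 0.55961906 -0.03684753  0.01834379] -0.2487171300559248 0.029333399692781058 [ 1.79936185e+02 -1.91696724e-03  9.94374491e+01]
[[263.37662716 219.98333426]] [[268.79047859 205.96923047]]
```

View pics/c3.png

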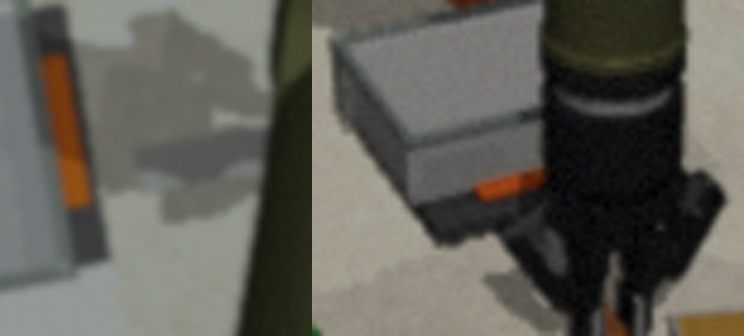

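The blade tip is at top px (263.5,220), which matches the prediction. I slide it in gently under the lip and watch the force.

{"api": "arm_command", "payload": {"linear": [[0.07, 0, -0.007], [0.14, 0, -0.007], [0.2, 0, -0.007], [0.24, 0, -0.007], [0.27, 0, -0.007]], "rot": [[0, 0, 0], [0, 0, 0], [0, 0, 0], [0, 0, 0], [0, 0, 0]]}}

```text
time_s: 12.35
tcp_pos: [0.5547, -0.0095, 0.0185]
eef_rot: [3.142, -0.0, 1.736]
contact_force: [-0.0, -0.1, -0.3]
width: 0.204
gripper_force: 102.1
```

{"api": "arm_command", "payload": {"linear": [[0.02, 0, 0], [0.04, 0, 0], [0.06, 0, 0], [0.08, 0, 0], [0.08, 0, 0]], "rot": [[0, 0, 0], [0, 0, 0], [0, 0, 0], [0, 0, 0], [0, 0, 0]]}}

```text
time_s: 12.85
tcp_pos: [0.5534, -0.0021, 0.0185]
eef_rot: [3.142, -0.0, 1.736]
contact_force: [0.6, 0.0, -0.4]
width: 0.2
gripper_force: 102.2
```

Run:
```python
from h import *
o=telemetry.get_obs(); p=np.array(o["tcp_pos"]); print(p,(p-O)@EX,(p-O)@EY,np.degrees(o["eef_rot"]),o["contact_force"],o["wrist_torque"])
a,K,T=cap("top"); b,K2,T2=cap("side")
A=cv2.resize(a[185:255,230:295],None,fx=6,fy=6,interpolation=2); B=cv2.resize(b[150:220,225:315],None,fx=6,fy=6,interpolation=2)
t=p+EX*.125+[0,0,.0045]; print(proj(t,K,T),proj(t,K2,T2))
cv2.imwrite("pics/c4.png",cv2.resize(np.hstack([A,B]),None,fx=.8,fy=.8))
```

```text
[ 0.55341596 -0.00207989  0.01850982] -0.21340249803531042 0.02971311122774139 [ 1.79999857e+02 -1.09435992e-02  9.94536732e+01] [ 0.55048098  0.02142797 -0.43859227] [-0.01604783 -0.03583587  0.02450887]
[[251.06184842 222.34746794]] [[263.98600402 199.76895969]]
```

View pics/c4.png

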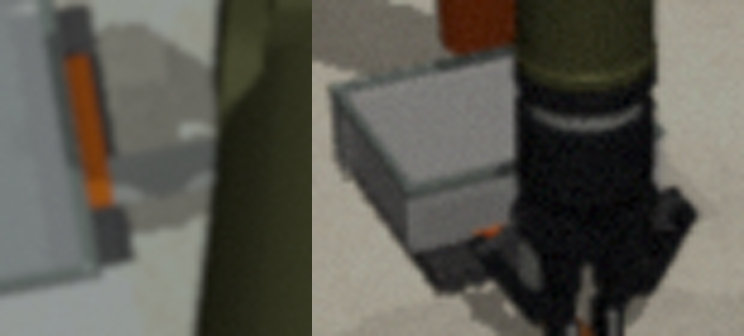

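The orange lip stays on top of the blade, so the tip is under it, and there is no contact force. I go in 8 mm more and lift.

{"api": "arm_command", "payload": {"linear": [[0.02, 0, 0], [0.04, 0, 0], [0.06, 0, 0], [0.075, 0, 0], [0.075, 0, 0]], "rot": [[0, 0, 0], [0, 0, 0], [0, 0, 0], [0, 0, 0], [0, 0, 0]], "force": 120}}

```text
time_s: 13.45
tcp_pos: [0.5522, 0.0055, 0.0186]
eef_rot: [3.141, -0.0, 1.736]
contact_force: [0.4, 0.1, -0.3]
width: 0.196
gripper_force: 122.2
```

{"api": "arm_command", "payload": {"linear": [[-0.02, 0, -0.08], [-0.04, 0, -0.16], [-0.05, 0, -0.23], [-0.055, 0, -0.31], [-0.055, 0, -0.384]], "rot": [[0, 0, 0], [0, 0, 0], [0, 0, 0], [0, 0, 0], [0, 0, 0]]}}

```text
time_s: 13.95
tcp_pos: [0.5532, -0.0014, 0.0578]
eef_rot: [3.141, 0.001, 1.735]
contact_force: [-0.3, -1.3, -2.7]
width: 0.196
gripper_force: 122.3
```

{"api": "arm_command", "payload": {"linear": [[0, 0, -0.09], [0.01, 0, -0.18], [0.02, 0, -0.27], [0.035, 0, -0.36], [0.055, 0, -0.44]], "rot": [[0, 0, 0], [0, 0, 0], [0, 0, 0], [0, 0, 0], [0, 0, 0]]}}

```text
time_s: 14.45
tcp_pos: [0.5524, 0.0052, 0.1019]
eef_rot: [3.141, 0.0, 1.736]
contact_force: [-0.5, -2.1, -2.4]
width: 0.196
gripper_force: 122.3
```

Run:
```python
from h import *
o=telemetry.get_obs(); p=np.array(o["tcp_pos"]); print(p,(p-O)@EX,(p-O)@EY,o["contact_force"],o["wrist_torque"])
a,K,T=cap("top"); b,K2,T2=cap("side")
A=cv2.resize(a[165:260,180:300],None,fx=3,fy=3,interpolation=2); B=cv2.resize(b[120:215,210:330],None,fx=3,fy=3,interpolation=2)
cv2.imwrite("pics/c5.png",np.hstack([A,B]))
```

```text
[0.55236999 0.0051536  0.1018941 ] -0.20609558123232646 0.029550867642656742 [-0.5487287  -2.10692698 -2.44215844] [-0.57953403 -0.0719088   0.04873096]
```

View pics/c5.png

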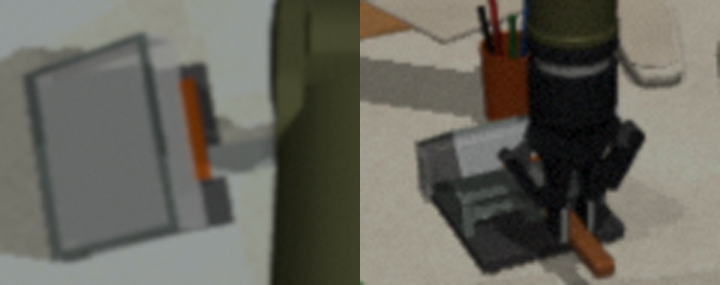

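The cover is rising on the blade: the panel is tilted, and the force is about 2.5 N down on the tool. I keep following the arc.

{"api": "arm_command", "payload": {"linear": [[0.03, 0, -0.085], [0.06, 0, -0.17], [0.1, 0, -0.25], [0.14, 0, -0.33], [0.185, 0, -0.404]], "rot": [[0, 0, 0], [0, 0, 0], [0, 0, 0], [0, 0, 0], [0, 0, 0]]}}

```text
time_s: 15.05
tcp_pos: [0.549, 0.0239, 0.142]
eef_rot: [-3.141, -0.0, 1.736]
contact_force: [0.3, -1.0, -3.2]
width: 0.195
gripper_force: 122.3
```

{"api": "arm_command", "payload": {"linear": [[0.05, 0, -0.075], [0.11, 0, -0.145], [0.17, 0, -0.21], [0.23, 0, -0.275], [0.295, 0, -0.33]], "rot": [[0, 0, 0], [0, 0, 0], [0, 0, 0], [0, 0, 0], [0, 0, 0]]}}

```text
time_s: 15.55
tcp_pos: [0.5443, 0.0529, 0.1749]
eef_rot: [3.141, -0.0, 1.736]
contact_force: [-0.6, -1.4, -1.8]
width: 0.191
gripper_force: 122.4
```

{"api": "arm_command", "payload": {"linear": [[0.06, 0, -0.05], [0.12, 0, -0.09], [0.18, 0, -0.13], [0.25, 0, -0.17], [0.31, 0, -0.2]], "rot": [[0, 0, 0], [0, 0, 0], [0, 0, 0], [0, 0, 0], [0, 0, 0]]}}

```text
time_s: 16.05
tcp_pos: [0.5392, 0.0837, 0.1947]
eef_rot: [3.141, -0.0, 1.736]
contact_force: [-0.3, -1.4, -1.3]
width: 0.193
gripper_force: 122.4
```

{"api": "arm_command", "payload": {"linear": [[0.06, 0, -0.02], [0.12, 0, -0.04], [0.18, 0, -0.06], [0.23, 0, -0.08], [0.28, 0, -0.09]], "rot": [[0, 0, 0], [0, 0, 0], [0, 0, 0], [0, 0, 0], [0, 0, 0]]}}

```text
time_s: 16.55
tcp_pos: [0.5347, 0.1111, 0.2036]
eef_rot: [3.141, -0.0, 1.736]
contact_force: [-0.2, -1.0, 0.1]
width: 0.199
gripper_force: 122.5
```

{"api": "arm_command", "payload": {"linear": [[0, 0, 0], [0, 0, 0], [0, 0, 0], [0, 0, 0], [0, 0, 0]], "rot": [[0, 0, 0], [0, 0, 0], [0, 0, 0], [0, 0, 0], [0, 0, 0]]}}

```text
time_s: 17.05
tcp_pos: [0.5347, 0.1105, 0.2033]
eef_rot: [3.142, -0.0, 1.735]
contact_force: [-0.1, 0.0, -1.3]
width: 0.194
gripper_force: 122.5
```

Run:
```python
from h import *
o=telemetry.get_obs(); p=np.array(o["tcp_pos"]); print(p,(p-O)@EX,(p-O)@EY,o["contact_force"],o["wrist_torque"])
a,K,T=cap("top"); b,K2,T2=cap("side")
A=cv2.resize(a[165:260,170:300],None,fx=3,fy=3,interpolation=2); B=cv2.resize(b[90:185,200:330],None,fx=3,fy=3,interpolation=2)
cv2.imwrite("pics/c6.png",np.hstack([A,B]))
plan([*cas(-.24,.03,.22),YAW],[.5,-.18,.16,50],[.5627,-.36,.11,-4.5])
```

```text
[0.53468496 0.11045572 0.20327749] -0.09931873752744777 0.029613487436804156 [-0.10014908  0.03648012 -1.30915426] [-0.00302934  0.03054248  0.02017943]
now [0.5347 0.1105 0.2033] [ 1.800e+02 -1.000e-02  9.943e+01]
-> [ 0.5575 -0.0284  0.22  ] [99.5, 0] 2
  lin [-0.704, -0.001, -0.083] rot [0.0, -0.0, -0.001]
  lin [-0.704, -0.002, -0.083] rot [0.0, -0.0, -0.001]
-> [ 0.5  -0.18  0.16] [50, 0] 2
  lin [-0.7, -0.409, 0.3] rot [0.0, -0.0, 0.825]
  lin [-0.807, -0.078, 0.3] rot [0.0, -0.0, 0.825]
-> [ 0.5627 -0.36    0.11  ] [-4.5, 0] 2
  lin [-0.488, 0.819, 0.25] rot [0.0, -0.0, 0.908]
  lin [-0.059, 0.951, 0.25] rot [0.0, -0.0, 0.908]
```

View pics/c6.png

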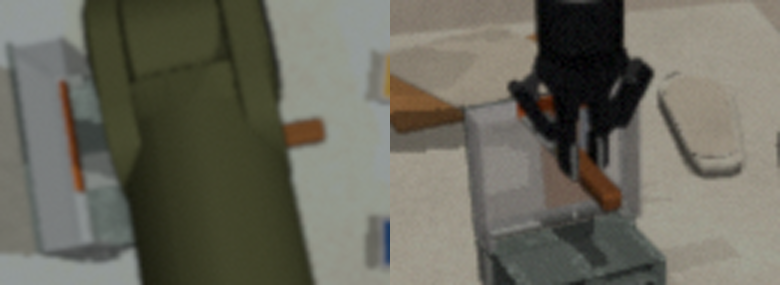

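The cover stands open, with the lip tab at the top in the side view (535,105). Now I take the scraper back to the tray.

{"api": "arm_command", "payload": {"linear": [[-0.14, 0, -0.02], [-0.28, 0, -0.04], [-0.42, 0, -0.05], [-0.56, 0, -0.07], [-0.7, 0, -0.08]], "rot": [[0, 0, 0], [0, 0, 0], [0, 0, 0], [0, 0, 0], [0, 0, 0]]}}

```text
time_s: 17.65
tcp_pos: [0.5465, 0.0397, 0.2117]
eef_rot: [3.141, 0.0, 1.734]
contact_force: [0.8, 0.1, -1.3]
width: 0.199
gripper_force: 122.5
```

{"api": "arm_command", "payload": {"linear": [[-0.14, 0, -0.02], [-0.28, 0, -0.04], [-0.42, 0, -0.05], [-0.56, 0, -0.07], [-0.7, 0, -0.08]], "rot": [[0, 0, 0], [0, 0, 0], [0, 0, 0], [0, 0, 0], [0, 0, 0]]}}

```text
time_s: 18.15
tcp_pos: [0.5579, -0.0287, 0.2195]
eef_rot: [3.141, -0.0, 1.736]
contact_force: [0.3, -0.3, -0.9]
width: 0.196
gripper_force: 122.5
```

{"api": "arm_command", "payload": {"linear": [[-0.14, -0.08, 0.06], [-0.28, -0.16, 0.12], [-0.42, -0.24, 0.18], [-0.56, -0.33, 0.24], [-0.7, -0.41, 0.3]], "rot": [[0, 0, 0.165], [0, 0, 0.33], [0, 0, 0.495], [0, 0, 0.66], [0, 0, 0.825]]}}

```text
time_s: 18.65
tcp_pos: [0.5284, -0.1045, 0.1892]
eef_rot: [3.141, -0.0, 1.3]
contact_force: [0.0, -0.5, -0.7]
width: 0.196
gripper_force: 122.5
```

{"api": "arm_command", "payload": {"linear": [[-0.16, -0.02, 0.06], [-0.32, -0.03, 0.12], [-0.48, -0.05, 0.18], [-0.64, -0.06, 0.24], [-0.81, -0.08, 0.3]], "rot": [[0, 0, 0.165], [0, 0, 0.33], [0, 0, 0.495], [0, 0, 0.66], [0, 0, 0.825]]}}

```text
time_s: 19.15
tcp_pos: [0.4994, -0.1804, 0.1592]
eef_rot: [3.141, -0.0, 0.868]
contact_force: [-0.7, 0.6, -0.6]
width: 0.194
gripper_force: 122.5
```

{"api": "arm_command", "payload": {"linear": [[-0.1, 0.16, 0.05], [-0.2, 0.33, 0.1], [-0.29, 0.49, 0.15], [-0.39, 0.65, 0.2], [-0.49, 0.82, 0.25]], "rot": [[0, 0, 0.18], [0, 0, 0.36], [0, 0, 0.545], [0, 0, 0.73], [0, 0, 0.908]]}}

```text
time_s: 19.65
tcp_pos: [0.531, -0.2706, 0.1341]
eef_rot: [-3.142, -0.0, 0.393]
contact_force: [0.7, -0.0, -0.1]
width: 0.195
gripper_force: 122.5
```

{"api": "arm_command", "payload": {"linear": [[-0.01, 0.19, 0.05], [-0.02, 0.38, 0.1], [-0.03, 0.57, 0.15], [-0.05, 0.76, 0.2], [-0.06, 0.95, 0.25]], "rot": [[0, 0, 0.18], [0, 0, 0.36], [0, 0, 0.545], [0, 0, 0.73], [0, 0, 0.908]]}}

```text
time_s: 20.15
tcp_pos: [0.562, -0.3607, 0.1089]
eef_rot: [3.141, 0.0, -0.083]
contact_force: [-0.3, 0.0, -1.4]
width: 0.194
gripper_force: 122.5
```

Run:
```python
from h import *
plan([.5627,-.36,.0095,-4.5])
a,K,T=cap("top"); b,K2,T2=cap("side"); np.savez("now.npz",a=a,b=b)
B=cv2.resize(b[60:300,180:420],None,fx=2,fy=2,interpolation=2); A=cv2.resize(a[140:300,160:320],None,fx=2,fy=2,interpolation=2)
C=np.zeros((480,800,3),np.uint8); C[:,:480]=B; C[:320,480:]=A; cv2.imwrite("pics/c7.png",C)
```

```text
now [ 0.562  -0.3607  0.1089] [ 1.7999e+02  2.0000e-02 -4.7300e+00]
-> [ 0.5627 -0.36    0.0095] [-4.5, 0] 1
  lin [0.007, -0.008, 0.994] rot [0.0, 0.001, -0.008]
```

View pics/c7.png

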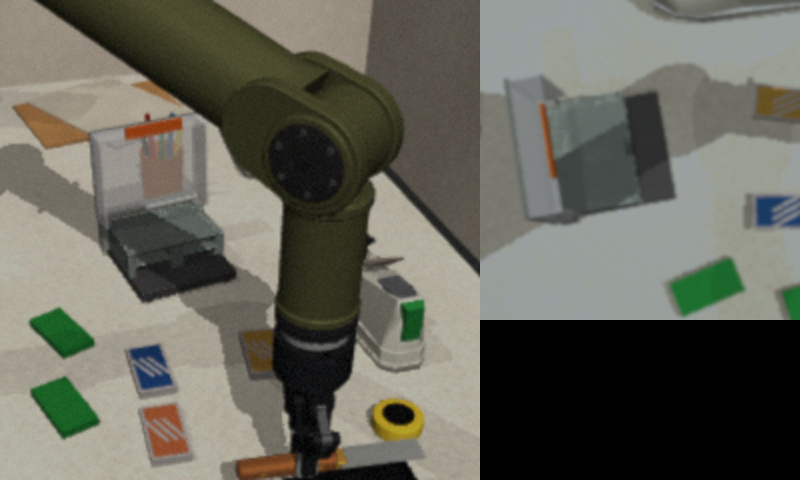

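The cover is fully open with the slots visible, and the scraper is level over the tray. I lower it, release and lift off.

{"api": "arm_command", "payload": {"linear": [[0, 0, 0.3], [0, 0, 0.55], [0, 0, 0.75], [0, 0, 0.9], [0, 0, 0.985]], "rot": [[0, 0, 0], [0, 0, 0], [0, 0, 0], [0, 0, 0], [0, 0, 0]]}}

```text
time_s: 20.75
tcp_pos: [0.5615, -0.3586, 0.0096]
eef_rot: [-3.14, 0.001, -0.078]
contact_force: [-0.5, 0.4, -0.6]
width: 0.194
gripper_force: 122.5
```

{"api": "arm_command", "payload": {"linear": [[0, 0, 0.005], [0, 0, 0.01], [0, 0, 0.01], [0, 0, 0.01], [0, 0, 0.01]], "rot": [[0, 0, 0], [0, 0, 0], [0, 0, 0], [0, 0, 0], [0, 0, 0]]}}

```text
time_s: 21.25
tcp_pos: [0.5623, -0.3598, 0.0105]
eef_rot: [3.141, -0.001, -0.079]
contact_force: [-0.1, 0.5, -0.8]
width: 0.193
gripper_force: 122.5
```

{"api": "arm_command", "payload": {"linear": [[0, 0, 0], [0, 0, 0], [0, 0, 0], [0, 0, 0], [0, 0, 0]], "rot": [[0, 0, 0], [0, 0, 0], [0, 0, 0], [0, 0, 0], [0, 0, 0]], "jaw": 0.6}}

```text
time_s: 21.75
tcp_pos: [0.5619, -0.3596, 0.0098]
eef_rot: [-3.142, -0.0, -0.079]
contact_force: [0.4, 0.3, 0.9]
width: 0.396
gripper_force: 0.0
```

{"api": "arm_command", "payload": {"linear": [[0, 0, -0.1], [0, 0, -0.3], [0, 0, -0.6], [0, 0, -0.9], [0, 0, -1]], "rot": [[0, 0, 0], [0, 0, 0], [0, 0, 0], [0, 0, 0], [0, 0, 0]]}}

```text
time_s: 22.25
tcp_pos: [0.5634, -0.3612, 0.1141]
eef_rot: [3.139, -0.005, -0.08]
contact_force: [0.2, -0.2, 0.7]
width: 0.402
gripper_force: 0.0
```

```bash
cat >> h.py <<'E'
COL=dict(yel=((17,90,50),(35,255,255)),blue=((100,110,30),(125,255,255)),cop=((4,110,60),(15,255,255)))
def plates(roi=(275,165,400,275),save=None):
    a,K,T=cap("top",save); out={}
    for n,(lo,hi) in COL.items():
        x0,y0,x1,y1=roi; hsv=cv2.cvtColor(a,cv2.COLOR_BGR2HSV)[y0:y1,x0:x1]
        m=cv2.morphologyEx(cv2.inRange(hsv,np.array(lo),np.array(hi)),cv2.MORPH_CLOSE,np.ones((9,9)))
        cs=[c for c in cv2.findContours(m,cv2.RETR_EXTERNAL,cv2.CHAIN_APPROX_NONE)[0] if cv2.contourArea(c)>200]
        for c in cs: print(n,cv2.contourArea(c),*pose(cv2.boxPoints(cv2.minAreaRect(c))+[x0,y0],K,T,.012))
    return a,K,T
E
python3 - <<'E'
from h import *
a,K,T=plates()
for q in rects(a,(400,165,440,240),(0,110,40),(20,255,255)): print("handle",pose(q,K,T,.022))
for q in rects(a,(412,160,434,202),(0,0,75),(179,80,255),30): print("blade",pose(q,K,T,.014))
print(telemetry.get_obs()["tcp_pos"])
E
```

```text
yel 367.0 [ 0.6214 -0.0561] -97.4 [0.0856, 0.0405]
blue 336.0 [ 0.4673 -0.0524] -90.9 [0.0791, 0.0337]
cop 374.0 [ 0.4585 -0.1745] -90.9 [0.0817, 0.0365]
handle (array([ 0.5524, -0.359 ]), 176.1, [0.0856, 0.0227])
blade (array([ 0.6435, -0.3647]), 176.1, [0.0883, 0.0289])
[ 0.56355086 -0.36109042  0.11423836]
```

The scraper is back in the tray with its origin near (0.589,-0.36). Next is the copper plate, gripped 30 mm behind its centre with the tool x axis along its length.

Run:
```python
from h import *
plan([.459,-.205,.08,88])
```

```text
now [ 0.5636 -0.3611  0.1142] [179.87  -0.33  -4.55]
-> [ 0.459 -0.205  0.08 ] [88, 0] 4
  lin [-0.292, -0.368, 0.083] rot [0.003, -0.001, -0.771]
  lin [-0.124, -0.453, 0.084] rot [0.003, -0.001, -0.771]
  lin [0.064, -0.465, 0.085] rot [0.003, -0.001, -0.771]
  lin [0.242, -0.403, 0.085] rot [0.003, -0.001, -0.771]
```

{"api": "arm_command", "payload": {"linear": [[-0.29, -0.37, 0.08], [-0.29, -0.37, 0.08], [-0.29, -0.37, 0.08], [-0.29, -0.37, 0.08], [-0.29, -0.37, 0.08]], "rot": [[0, 0, -0.77], [0, 0, -0.77], [0, 0, -0.77], [0, 0, -0.77], [0, 0, -0.77]], "jaw": 0}}

```text
time_s: 22.8
tcp_pos: [0.5356, -0.3203, 0.1013]
eef_rot: [-3.141, 0.0, 0.321]
contact_force: [-0.0, 0.3, 0.1]
width: 0.999
gripper_force: 0.0
```

{"api": "arm_command", "payload": {"linear": [[-0.12, -0.45, 0.08], [-0.12, -0.45, 0.08], [-0.12, -0.45, 0.08], [-0.12, -0.45, 0.08], [-0.12, -0.45, 0.08]], "rot": [[0, 0, -0.77], [0, 0, -0.77], [0, 0, -0.77], [0, 0, -0.77], [0, 0, -0.77]]}}

```text
time_s: 23.3
tcp_pos: [0.5102, -0.282, 0.0938]
eef_rot: [3.141, 0.0, 0.723]
contact_force: [-0.2, 0.2, 0.6]
width: 0.997
gripper_force: 0.0
```

{"api": "arm_command", "payload": {"linear": [[0.06, -0.465, 0.08], [0.06, -0.465, 0.08], [0.06, -0.465, 0.08], [0.06, -0.465, 0.08], [0.06, -0.465, 0.08]], "rot": [[0, 0, -0.77], [0, 0, -0.77], [0, 0, -0.77], [0, 0, -0.77], [0, 0, -0.77]]}}

```text
time_s: 23.8
tcp_pos: [0.484, -0.2434, 0.086]
eef_rot: [3.141, 0.0, 1.125]
contact_force: [0.2, -0.4, 0.6]
width: 1.001
gripper_force: 0.0
```

{"api": "arm_command", "payload": {"linear": [[0.24, -0.4, 0.08], [0.24, -0.4, 0.08], [0.24, -0.4, 0.08], [0.24, -0.4, 0.08], [0.24, -0.4, 0.08]], "rot": [[0, 0, -0.77], [0, 0, -0.77], [0, 0, -0.77], [0, 0, -0.77], [0, 0, -0.77]]}}

```text
time_s: 24.3
tcp_pos: [0.4581, -0.2045, 0.078]
eef_rot: [3.141, 0.0, 1.528]
contact_force: [-0.2, -0.8, -0.1]
width: 1.001
gripper_force: 0.0
```

Run:
```python
from h import *
s=np.load("side0.npz"); b,K,T=cap("side")
for nm,im in(("t0",s["im"]),("now",b)):
  for n,(lo,hi) in COL.items():
    for q in rects(im,(235,215,330,300),lo,hi,80): print(nm,n,q.mean(0).round(1),pose(q,K,T,.012))
plan([.459,-.205,.001,88])
```

```text
t0 yel [311.1 235. ] (array([ 0.6211, -0.0601]), -98.6, [0.0972, 0.0458])
t0 blue [255.1 243.2] (array([ 0.4667, -0.0552]), -91.2, [0.0872, 0.0418])
t0 cop [262.6 274.8] (array([ 0.4586, -0.1778]), -95.2, [0.0884, 0.0441])
now yel [311.1 235. ] (array([ 0.6211, -0.0601]), -98.6, [0.0972, 0.0458])
now blue [256.5 248. ] (array([ 0.4661, -0.0765]), -91.2, [0.0443, 0.0414])
now cop [262.3 274.8] (array([ 0.458 , -0.1778]), -94.1, [0.0892, 0.043])
now [ 0.4581 -0.2045  0.078 ] [1.7998e+02 2.0000e-02 8.7620e+01]
-> [ 0.459 -0.205  0.001] [88, 0] 1
  lin [-0.004, 0.009, 0.77] rot [0.001, 0.001, -0.013]
```

{"api": "arm_command", "payload": {"linear": [[0, 0.005, 0.25], [0, 0.005, 0.45], [0, 0.005, 0.6], [0, 0.005, 0.7], [0, 0.005, 0.77]], "rot": [[0, 0, 0.03], [0, 0, 0.03], [0, 0, 0.03], [0, 0, 0.03], [0, 0, 0.03]]}}

```text
time_s: 24.85
tcp_pos: [0.4582, -0.2043, 0.0001]
eef_rot: [-3.141, 0.0, 1.516]
contact_force: [0.7, 0.2, -0.3]
width: 0.995
gripper_force: 0.0
```

{"api": "arm_command", "payload": {"linear": [[0, 0, 0], [0, 0, 0], [0, 0, 0], [0, 0, 0], [0, 0, 0]], "rot": [[0, 0, 0], [0, 0, 0], [0, 0, 0], [0, 0, 0], [0, 0, 0]], "jaw": 1, "force": 80}}

```text
time_s: 25.35
tcp_pos: [0.4594, -0.2045, 0.0021]
eef_rot: [3.139, 0.0, 1.517]
contact_force: [-1.3, 0.2, 6.3]
width: 0.554
gripper_force: 82.8
```

{"api": "arm_command", "payload": {"linear": [[0, 0, 0], [0, 0, 0], [0, 0, 0], [0, 0, 0], [0, 0, 0]], "rot": [[0, 0, 0], [0, 0, 0], [0, 0, 0], [0, 0, 0], [0, 0, 0]]}}

```text
time_s: 25.85
tcp_pos: [0.4594, -0.2045, 0.0021]
eef_rot: [3.139, 0.0, 1.517]
contact_force: [-1.1, 0.3, 5.5]
width: 0.556
gripper_force: 82.8
```

Run:
```python
from h import *
p=telemetry.get_obs()["tcp_pos"]
plan([*p[:2],.09,86.7],[*cas(-.16,.039,.09),YAW])
```

```text
now [ 0.4594 -0.2045  0.0021] [1.7987e+02 1.0000e-02 8.6940e+01]
-> [ 0.4594 -0.2045  0.09  ] [86.7, 0] 1
  lin [-0.0, 0.002, -0.879] rot [0.004, 0.0, 0.008]
-> [0.5354 0.0491 0.09  ] [99.5, 0] 3
  lin [0.858, 0.204, 0.0] rot [0.0, 0.0, -0.142]
  lin [0.841, 0.268, 0.0] rot [0.0, 0.0, -0.142]
  lin [0.819, 0.33, 0.0] rot [0.0, 0.0, -0.142]
```

{"api": "arm_command", "payload": {"linear": [[0, 0, -0.1], [0, 0, -0.3], [0, 0, -0.5], [0, 0, -0.7], [0, 0, -0.88]], "rot": [[0, 0, 0], [0, 0, 0], [0, 0, 0], [0, 0, 0], [0, 0, 0]]}}

```text
time_s: 26.35
tcp_pos: [0.4583, -0.2041, 0.0902]
eef_rot: [3.141, -0.0, 1.517]
contact_force: [0.3, -0.3, -2.1]
width: 0.552
gripper_force: 82.5
```

{"api": "arm_command", "payload": {"linear": [[0.17, 0.04, 0], [0.34, 0.08, 0], [0.51, 0.12, 0], [0.68, 0.16, 0], [0.858, 0.204, 0]], "rot": [[0, 0, -0.03], [0, 0, -0.06], [0, 0, -0.09], [0, 0, -0.12], [0, 0, -0.142]]}}

```text
time_s: 26.85
tcp_pos: [0.4832, -0.1173, 0.0881]
eef_rot: [-3.14, -0.0, 1.594]
contact_force: [0.5, -0.9, -1.7]
width: 0.556
gripper_force: 82.5
```

{"api": "arm_command", "payload": {"linear": [[0.17, 0.05, 0], [0.34, 0.1, 0], [0.51, 0.15, 0], [0.68, 0.21, 0], [0.84, 0.268, 0]], "rot": [[0, 0, -0.03], [0, 0, -0.06], [0, 0, -0.09], [0, 0, -0.12], [0, 0, -0.142]]}}

```text
time_s: 27.35
tcp_pos: [0.5088, -0.0334, 0.0888]
eef_rot: [3.141, -0.0, 1.668]
contact_force: [0.4, -1.7, -1.0]
width: 0.554
gripper_force: 82.5
```

{"api": "arm_command", "payload": {"linear": [[0.17, 0.06, 0], [0.33, 0.13, 0], [0.5, 0.2, 0], [0.66, 0.26, 0], [0.82, 0.33, 0]], "rot": [[0, 0, -0.03], [0, 0, -0.06], [0, 0, -0.09], [0, 0, -0.12], [0, 0, -0.142]]}}

```text
time_s: 27.85
tcp_pos: [0.5336, 0.0513, 0.0888]
eef_rot: [-3.141, -0.0, 1.742]
contact_force: [-0.5, -0.6, -2.7]
width: 0.553
gripper_force: 82.5
```

Run:
```python
from h import *
o=telemetry.get_obs();p=np.array(o["tcp_pos"]); print((p-O)@EX,(p-O)@EY,o["width"],o["gripper_force"])
plan([*cas(-.145,.039,.0235),YAW],[*cas(-.068,.039,.0235),YAW])
a,K,T=cap("top"); b,K2,T2=cap("side")
B=cv2.resize(b[110:260,200:340],None,fx=3,fy=3,interpolation=2); A=cv2.resize(a[150:270,190:310],None,fx=3,fy=3,interpolation=2)
C=np.zeros((450,780,3),np.uint8); C[:,:420]=B; C[:360,420:]=A; cv2.imwrite("pics/c8.png",C)
```

```text
-0.15750292084670958 0.0404504284388089 0.5533169874329634 82.4747908115387
now [0.5336 0.0513 0.0888] [-179.99   -0.     99.8 ]
-> [0.533  0.0639 0.0235] [99.5, 0] 1
  lin [0.125, 0.015, 0.653] rot [-0.0, -0.0, 0.01]
-> [0.5203 0.1398 0.0235] [99.5, 0] 1
  lin [0.77, 0.0, 0.0] rot [0.0, 0.0, 0.0]
```

View pics/c8.png

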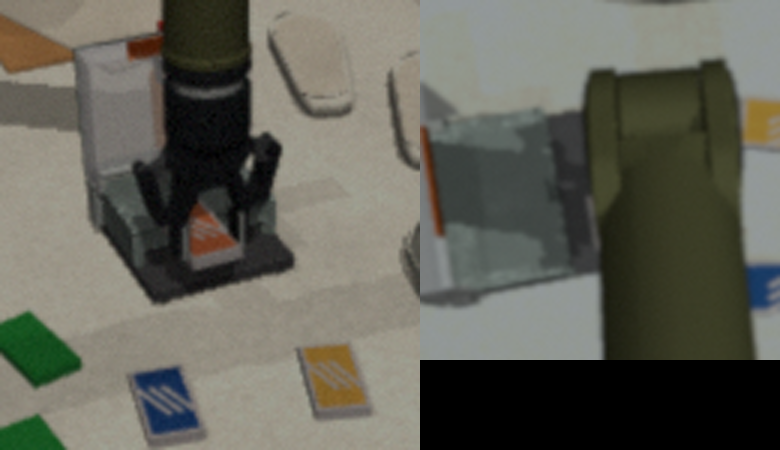

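The plate is held level in front of the left (robot-side) column. I lower it to slot height and slide it in slowly.

{"api": "arm_command", "payload": {"linear": [[0, 0.01, 0.15], [0.03, 0.015, 0.35], [0.06, 0.015, 0.5], [0.1, 0.015, 0.6], [0.125, 0.015, 0.65]], "rot": [[0, 0, 0.01], [0, 0, 0.01], [0, 0, 0.01], [0, 0, 0.01], [0, 0, 0.01]]}}

```text
time_s: 28.45
tcp_pos: [0.5316, 0.0616, 0.0222]
eef_rot: [-3.139, 0.001, 1.734]
contact_force: [-0.4, -1.1, -1.0]
width: 0.558
gripper_force: 82.7
```

{"api": "arm_command", "payload": {"linear": [[0.03, 0, 0], [0.06, 0, 0], [0.1, 0, 0], [0.15, 0, 0], [0.2, 0, 0]], "rot": [[0, 0, 0], [0, 0, 0], [0, 0, 0], [0, 0, 0], [0, 0, 0]]}}

```text
time_s: 28.95
tcp_pos: [0.5296, 0.0828, 0.0243]
eef_rot: [3.141, -0.0, 1.736]
contact_force: [0.6, -0.1, -2.1]
width: 0.555
gripper_force: 82.5
```

```bash
cat >> h.py <<'E'
def st():
    o=telemetry.get_obs();p=np.array(o["tcp_pos"]); f=np.array(o["contact_force"]); print("cas",((p-O)@EX).round(4),((p-O)@EY).round(4),p[2].round(4),"rot",np.degrees(o["eef_rot"]).round(2),"F",(f@EX).round(1),(f@EY).round(1),f[2].round(1),"M",np.round(o["wrist_torque"],2),"w",round(o["width"],3),round(o["gripper_force"]))
E
python3 -c "
from h import *
st()"
```

```text
cas -0.1257 0.0392 0.0243 rot [ 1.7995e+02 -2.0000e-02  9.9450e+01] F -0.2 -0.6 -2.1 M [-0.03 -0.01 -0.03] w 0.555 83
```

{"api": "arm_command", "payload": {"linear": [[0.06, 0, 0.003], [0.12, 0, 0.006], [0.18, 0, 0.006], [0.24, 0, 0.006], [0.3, 0, 0.006]], "rot": [[0, 0, 0], [0, 0, 0], [0, 0, 0], [0, 0, 0], [0, 0, 0]]}}

```text
time_s: 29.45
tcp_pos: [0.5251, 0.1122, 0.0235]
eef_rot: [3.14, 0.0, 1.735]
contact_force: [3.3, -1.5, -1.7]
width: 0.555
gripper_force: 82.5
```

{"api": "arm_command", "payload": {"linear": [[0.06, 0, 0], [0.12, 0, 0], [0.18, 0, 0], [0.23, 0, 0], [0.26, 0, 0]], "rot": [[0, 0, 0], [0, 0, 0], [0, 0, 0], [0, 0, 0], [0, 0, 0]]}}

```text
time_s: 29.95
tcp_pos: [0.5206, 0.1379, 0.0234]
eef_rot: [3.141, -0.0, 1.736]
contact_force: [6.0, -1.1, -1.2]
width: 0.554
gripper_force: 82.5
```

```bash
python3 -c "
from h import *
st()"
```

```text
cas -0.0699 0.039 0.0234 rot [179.94  -0.    99.45] F -2.1 -5.7 -1.2 M [-0.42 -1.07 -0.26] w 0.554 82
```

{"api": "arm_command", "payload": {"linear": [[0, 0, 0], [0, 0, 0], [0, 0, 0], [0, 0, 0], [0, 0, 0]], "rot": [[0, 0, 0], [0, 0, 0], [0, 0, 0], [0, 0, 0], [0, 0, 0]], "jaw": 0.25}}

```text
time_s: 30.45
tcp_pos: [0.5198, 0.1374, 0.0231]
eef_rot: [-3.141, -0.0, 1.736]
contact_force: [0.4, 0.8, 0.1]
width: 0.748
gripper_force: 0.0
```

{"api": "arm_command", "payload": {"linear": [[-0.05, 0, -0.01], [-0.15, 0, -0.01], [-0.25, 0, -0.01], [-0.35, 0, -0.02], [-0.45, 0, -0.02]], "rot": [[0, 0, 0], [0, 0, 0], [0, 0, 0], [0, 0, 0], [0, 0, 0]]}}

```text
time_s: 30.95
tcp_pos: [0.5279, 0.0916, 0.0254]
eef_rot: [3.141, 0.0, 1.734]
contact_force: [0.2, 0.4, -0.6]
width: 0.75
gripper_force: 0.0
```

{"api": "arm_command", "payload": {"linear": [[0, 0, 0], [0, 0, 0], [0, 0, 0], [0, 0, 0], [0, 0, 0]], "rot": [[0, 0, 0], [0, 0, 0], [0, 0, 0], [0, 0, 0], [0, 0, 0]], "jaw": 1}}

```text
time_s: 31.45
tcp_pos: [0.5275, 0.0936, 0.0252]
eef_rot: [3.142, -0.0, 1.736]
contact_force: [0.0, -0.2, 0.7]
width: -0.002
gripper_force: 0.0
```

{"api": "arm_command", "payload": {"linear": [[0.05, 0, 0], [0.1, 0, 0], [0.15, 0, 0], [0.2, 0, 0], [0.25, 0, 0]], "rot": [[0, 0, 0], [0, 0, 0], [0, 0, 0], [0, 0, 0], [0, 0, 0]]}}

```text
time_s: 31.95
tcp_pos: [0.5234, 0.118, 0.0252]
eef_rot: [3.142, 0.0, 1.736]
contact_force: [0.1, -0.6, 0.9]
width: -0.001
gripper_force: 0.4
```

```bash
python3 -c "
from h import *
st()"
```

```text
cas -0.09 0.0395 0.0252 rot [1.800e+02 1.000e-02 9.945e+01] F -0.6 0.0 0.9 M [-0.15  0.    0.02] w -0.001 0
```

{"api": "arm_command", "payload": {"linear": [[0.025, 0, 0], [0.05, 0, 0], [0.075, 0, 0], [0.1, 0, 0], [0.11, 0, 0]], "rot": [[0, 0, 0], [0, 0, 0], [0, 0, 0], [0, 0, 0], [0, 0, 0]]}}

```text
time_s: 32.45
tcp_pos: [0.5217, 0.1288, 0.0252]
eef_rot: [3.142, -0.0, 1.736]
contact_force: [0.4, -0.2, -0.7]
width: 0.001
gripper_force: 0.4
```

{"api": "arm_command", "payload": {"linear": [[0.01, 0, 0], [0.02, 0, 0], [0.03, 0, 0], [0.03, 0, 0], [0.03, 0, 0]], "rot": [[0, 0, 0], [0, 0, 0], [0, 0, 0], [0, 0, 0], [0, 0, 0]]}}

```text
time_s: 32.95
tcp_pos: [0.5219, 0.1298, 0.0253]
eef_rot: [3.141, 0.002, 1.734]
contact_force: [1.7, -5.5, -1.3]
width: 0.0
gripper_force: 2.5
```

```bash
python3 -c "
from h import *
st()"
```

```text
cas -0.0781 0.039 0.0253 rot [1.7995e+02 1.0000e-01 9.9360e+01] F -5.7 -0.8 -1.3 M [-1.04 -0.46  0.02] w 0.0 3
```

The push stopped at cassette x −78.1 mm with 5.7 N, so the copper plate is home as computed. Next is blue.

Run:
```python
from h import *
plan([*cas(-.12,.039,.06),YAW],[.467,-.082,.08,89],[.467,-.082,.003,89])
```

```text
now [0.5219 0.1298 0.0253] [1.7995e+02 1.0000e-01 9.9360e+01]
-> [0.5288 0.0885 0.06  ] [99.5, 0] 1
  lin [-0.419, 0.002, -0.346] rot [0.002, 0.003, -0.005]
-> [ 0.467 -0.082  0.08 ] [89, 0] 2
  lin [-0.79, -0.446, -0.1] rot [0.0, -0.0, 0.175]
  lin [-0.827, -0.372, -0.1] rot [0.0, -0.0, 0.175]
-> [ 0.467 -0.082  0.003] [89, 0] 1
  lin [0.0, -0.0, 0.77] rot [0.0, 0.0, 0.0]
```

{"api": "arm_command", "payload": {"linear": [[-0.1, 0, 0], [-0.2, 0, -0.1], [-0.3, 0, -0.2], [-0.42, 0, -0.35], [-0.42, 0, -0.35]], "rot": [[0, 0, 0], [0, 0, 0], [0, 0, 0], [0, 0, 0], [0, 0, 0]]}}

```text
time_s: 33.45
tcp_pos: [0.5306, 0.0879, 0.0634]
eef_rot: [3.136, -0.0, 1.732]
contact_force: [1.0, -0.4, 0.0]
width: -0.001
gripper_force: 0.0
```

{"api": "arm_command", "payload": {"linear": [[-0.4, -0.22, -0.05], [-0.79, -0.446, -0.1], [-0.79, -0.446, -0.1], [-0.79, -0.446, -0.1], [-0.79, -0.446, -0.1]], "rot": [[0, 0, 0.1], [0, 0, 0.175], [0, 0, 0.175], [0, 0, 0.175], [0, 0, 0.175]], "jaw": 0}}

```text
time_s: 33.95
tcp_pos: [0.4974, 0.0061, 0.0704]
eef_rot: [3.141, -0.001, 1.645]
contact_force: [0.6, -0.0, 0.0]
width: 0.843
gripper_force: 0.0
```

{"api": "arm_command", "payload": {"linear": [[-0.4, -0.18, -0.05], [-0.827, -0.372, -0.1], [-0.827, -0.372, -0.1], [-0.827, -0.372, -0.1], [-0.827, -0.372, -0.1]], "rot": [[0, 0, 0.1], [0, 0, 0.175], [0, 0, 0.175], [0, 0, 0.175], [0, 0, 0.175]]}}

```text
time_s: 34.45
tcp_pos: [0.4666, -0.0785, 0.0801]
eef_rot: [3.141, -0.0, 1.555]
contact_force: [0.3, 0.4, 0.5]
width: 1.0
gripper_force: 0.0
```

Run:
```python
from h import *
b,K,T=cap("side"); 
for n,(lo,hi) in COL.items():
    for q in rects(b,(235,215,330,300),lo,hi,80): print(n,q.mean(0).round(1),pose(q,K,T,.012))
plan([.467,-.082,.003,89])
cv2.imwrite("pics/c9.png",cv2.resize(b[130:290,200:360],None,fx=3,fy=3,interpolation=2))
```

```text
yel [311.1 235. ] (array([ 0.6211, -0.0601]), -98.6, [0.0972, 0.0458])
blue [255.1 243.2] (array([ 0.4667, -0.0552]), -91.2, [0.0872, 0.0418])
now [ 0.4666 -0.0785  0.0801] [-1.800e+02 -2.000e-02  8.913e+01]
-> [ 0.467 -0.082  0.003] [89, 0] 1
  lin [-0.035, 0.004, 0.771] rot [-0.0, -0.001, 0.004]
```

View pics/c9.png

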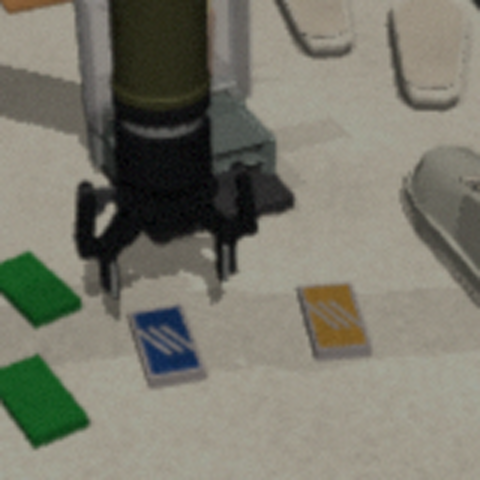

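The blue plate is unmoved and lies below and ahead of the open fingers. I descend and grip it.

{"api": "arm_command", "payload": {"linear": [[-0.035, 0, 0.2], [-0.035, 0, 0.4], [-0.035, 0, 0.6], [-0.035, 0, 0.7], [-0.035, 0, 0.765]], "rot": [[0, 0, 0], [0, 0, 0], [0, 0, 0], [0, 0, 0], [0, 0, 0]]}}

```text
time_s: 35.0
tcp_pos: [0.4657, -0.0829, 0.0028]
eef_rot: [-3.14, 0.0, 1.554]
contact_force: [0.2, 0.3, 0.1]
width: 1.003
gripper_force: 0.0
```

{"api": "arm_command", "payload": {"linear": [[0, 0, 0], [0, 0, 0], [0, 0, 0], [0, 0, 0], [0, 0, 0]], "rot": [[0, 0, 0], [0, 0, 0], [0, 0, 0], [0, 0, 0], [0, 0, 0]], "jaw": 1, "force": 80}}

```text
time_s: 35.5
tcp_pos: [0.4671, -0.0838, 0.0053]
eef_rot: [3.139, -0.001, 1.552]
contact_force: [-2.0, 0.6, 6.1]
width: 0.552
gripper_force: 81.0
```

{"api": "arm_command", "payload": {"linear": [[0, 0, 0], [0, 0, 0], [0, 0, 0], [0, 0, 0], [0, 0, 0]], "rot": [[0, 0, 0], [0, 0, 0], [0, 0, 0], [0, 0, 0], [0, 0, 0]]}}

```text
time_s: 36.0
tcp_pos: [0.4671, -0.0839, 0.0053]
eef_rot: [3.139, -0.001, 1.552]
contact_force: [-1.5, 0.5, 5.3]
width: 0.547
gripper_force: 81.0
```

Run:
```python
from h import *
st(); p=telemetry.get_obs()["tcp_pos"]
plan([*p[:2],.1,89],[*cas(-.15,-.0395,.1),YAW],[*cas(-.14,-.0395,p[2]+.0215),YAW])
```

```text
cas -0.2798 0.1283 0.0053 rot [ 1.7986e+02 -4.0000e-02  8.8940e+01] F 0.7 1.4 5.3 M [0.05 0.41 0.02] w 0.547 81
now [ 0.4671 -0.0839  0.0053] [ 1.7986e+02 -4.0000e-02  8.8940e+01]
-> [ 0.4671 -0.0839  0.1   ] [89, 0] 1
  lin [0.001, 0.002, -0.947] rot [0.005, -0.001, -0.002]
-> [0.6112 0.0719 0.1   ] [99.5, 0] 2
  lin [0.791, 0.707, 0.0] rot [0.0, 0.0, -0.175]
  lin [0.723, 0.776, 0.0] rot [0.0, 0.0, -0.175]
-> [0.6096 0.0817 0.0268] [99.5, 0] 1
  lin [0.1, -0.0, 0.732] rot [0.0, 0.0, 0.0]
```

{"api": "arm_command", "payload": {"linear": [[0, 0, -0.1], [0, 0, -0.3], [0, 0, -0.5], [0, 0, -0.7], [0, 0, -0.93]], "rot": [[0, 0, 0], [0, 0, 0], [0, 0, 0], [0, 0, 0], [0, 0, 0]]}}

```text
time_s: 36.5
tcp_pos: [0.4656, -0.084, 0.0981]
eef_rot: [3.141, -0.0, 1.552]
contact_force: [1.0, -0.2, -1.8]
width: 0.546
gripper_force: 82.3
```

{"api": "arm_command", "payload": {"linear": [[0.16, 0.14, 0], [0.32, 0.28, 0], [0.48, 0.42, 0], [0.64, 0.56, 0], [0.79, 0.707, 0]], "rot": [[0, 0, -0.03], [0, 0, -0.07], [0, 0, -0.1], [0, 0, -0.14], [0, 0, -0.175]]}}

```text
time_s: 37.0
tcp_pos: [0.5386, -0.0037, 0.0954]
eef_rot: [-3.139, 0.0, 1.647]
contact_force: [-0.4, -0.9, -0.2]
width: 0.543
gripper_force: 82.3
```

{"api": "arm_command", "payload": {"linear": [[0.15, 0.16, 0], [0.3, 0.32, 0], [0.45, 0.47, 0], [0.6, 0.62, 0], [0.723, 0.776, 0]], "rot": [[0, 0, -0.03], [0, 0, -0.07], [0, 0, -0.1], [0, 0, -0.14], [0, 0, -0.175]]}}

```text
time_s: 37.5
tcp_pos: [0.6102, 0.0747, 0.0947]
eef_rot: [-3.139, -0.0, 1.739]
contact_force: [-0.1, 0.6, -1.5]
width: 0.548
gripper_force: 82.3
```

Run:
```python
from h import *
st()
plan([*cas(-.14,-.0395,.0268),YAW],[*cas(-.068,-.0395,.0268),YAW])
```

```text
cas -0.1471 -0.039 0.0947 rot [-1.7983e+02 -2.0000e-02  9.9660e+01] F 0.6 -0.0 -1.5 M [ 0.01 -0.01  0.04] w 0.548 82
now [0.6102 0.0747 0.0947] [-1.7983e+02 -2.0000e-02  9.9660e+01]
-> [0.6096 0.0817 0.0268] [99.5, 0] 1
  lin [0.071, 0.007, 0.679] rot [-0.006, -0.001, 0.005]
-> [0.5977 0.1528 0.0268] [99.5, 0] 1
  lin [0.72, 0.0, 0.0] rot [0.0, 0.0, 0.0]
```

{"api": "arm_command", "payload": {"linear": [[0, 0.005, 0.15], [0.02, 0.005, 0.35], [0.04, 0.01, 0.5], [0.05, 0.01, 0.6], [0.05, 0.01, 0.68]], "rot": [[0, 0, 0.005], [0, 0, 0.005], [0, 0, 0.005], [0, 0, 0.005], [0, 0, 0.005]]}}

```text
time_s: 38.0
tcp_pos: [0.6094, 0.0766, 0.027]
eef_rot: [-3.14, 0.0, 1.733]
contact_force: [-0.4, 0.7, -1.1]
width: 0.546
gripper_force: 82.3
```

{"api": "arm_command", "payload": {"linear": [[0.03, 0, 0], [0.06, 0, 0], [0.1, 0, 0], [0.15, 0, 0], [0.2, 0, 0]], "rot": [[0, 0, 0], [0, 0, 0], [0, 0, 0], [0, 0, 0], [0, 0, 0]]}}

```text
time_s: 38.5
tcp_pos: [0.6074, 0.0972, 0.0294]
eef_rot: [3.14, -0.0, 1.733]
contact_force: [0.3, -0.5, -1.4]
width: 0.543
gripper_force: 82.3
```

```bash
python3 -c "
from h import *
st()"
```

```text
cas -0.1244 -0.0399 0.0294 rot [ 1.7993e+02 -2.0000e-02  9.9300e+01] F -0.6 -0.2 -1.4 M [-0.04  0.   -0.04] w 0.543 82
```

{"api": "arm_command", "payload": {"linear": [[0, 0, 0.015], [0.01, 0, 0.025], [0.07, 0, 0.025], [0.13, 0, 0.025], [0.19, 0, 0.025]], "rot": [[0, 0, 0], [0, 0, 0], [0, 0, 0], [0, 0, 0], [0, 0, 0]]}}

```text
time_s: 39.0
tcp_pos: [0.6039, 0.1159, 0.0262]
eef_rot: [3.142, -0.0, 1.733]
contact_force: [0.3, 0.9, -1.2]
width: 0.549
gripper_force: 82.3
```

{"api": "arm_command", "payload": {"linear": [[0.08, 0, 0], [0.16, 0, 0], [0.24, 0, 0], [0.32, 0, 0], [0.36, 0, 0]], "rot": [[0, 0, 0], [0, 0, 0], [0, 0, 0], [0, 0, 0], [0, 0, 0]]}}

```text
time_s: 39.5
tcp_pos: [0.598, 0.1522, 0.0262]
eef_rot: [3.142, -0.001, 1.734]
contact_force: [-0.0, 0.2, -1.1]
width: 0.544
gripper_force: 82.3
```

```bash
python3 -c "
from h import *
st()"
```

```text
cas -0.0686 -0.0397 0.0262 rot [ 1.800e+02 -3.000e-02  9.936e+01] F 0.2 -0.0 -1.1 M [-0.05  0.01  0.  ] w 0.544 82
```

No resistance. I release, back off, close the fingers and push it home.

{"api": "arm_command", "payload": {"linear": [[0, 0, 0], [0, 0, 0], [0, 0, 0], [0, 0, 0], [0, 0, 0]], "rot": [[0, 0, 0], [0, 0, 0], [0, 0, 0], [0, 0, 0], [0, 0, 0]], "jaw": 0.25}}

```text
time_s: 40.0
tcp_pos: [0.5984, 0.1503, 0.0264]
eef_rot: [3.141, 0.0, 1.732]
contact_force: [0.5, 0.2, 1.1]
width: 0.753
gripper_force: 0.0
```

{"api": "arm_command", "payload": {"linear": [[-0.05, 0, 0], [-0.15, 0, 0], [-0.25, 0, 0], [-0.35, 0, 0], [-0.45, 0, 0]], "rot": [[0, 0, 0], [0, 0, 0], [0, 0, 0], [0, 0, 0], [0, 0, 0]]}}

```text
time_s: 40.5
tcp_pos: [0.6057, 0.1047, 0.0263]
eef_rot: [3.142, 0.0, 1.732]
contact_force: [0.7, -0.3, 0.3]
width: 0.747
gripper_force: 0.0
```

{"api": "arm_command", "payload": {"linear": [[0, 0, 0], [0, 0, 0], [0, 0, 0], [0, 0, 0], [0, 0, 0]], "rot": [[0, 0, 0], [0, 0, 0], [0, 0, 0], [0, 0, 0], [0, 0, 0]], "jaw": 1}}

```text
time_s: 41.0
tcp_pos: [0.6054, 0.107, 0.0262]
eef_rot: [3.142, -0.0, 1.734]
contact_force: [-0.8, -0.1, -0.0]
width: 0.004
gripper_force: 0.0
```

{"api": "arm_command", "payload": {"linear": [[0.05, 0, 0], [0.1, 0, 0], [0.15, 0, 0], [0.2, 0, 0], [0.25, 0, 0]], "rot": [[0, 0, 0], [0, 0, 0], [0, 0, 0], [0, 0, 0], [0, 0, 0]]}}

```text
time_s: 41.5
tcp_pos: [0.6014, 0.1313, 0.0262]
eef_rot: [3.142, 0.0, 1.733]
contact_force: [0.1, -0.3, 0.3]
width: 0.0
gripper_force: 0.3
```

{"api": "arm_command", "payload": {"linear": [[0.025, 0, 0], [0.05, 0, 0], [0.075, 0, 0], [0.1, 0, 0], [0.11, 0, 0]], "rot": [[0, 0, 0], [0, 0, 0], [0, 0, 0], [0, 0, 0], [0, 0, 0]]}}

```text
time_s: 42.0
tcp_pos: [0.5997, 0.1421, 0.0262]
eef_rot: [3.142, -0.0, 1.733]
contact_force: [-0.1, -0.2, -0.3]
width: -0.0
gripper_force: 0.3
```

{"api": "arm_command", "payload": {"linear": [[0.01, 0, 0], [0.02, 0, 0], [0.02, 0, 0], [0.02, 0, 0], [0.02, 0, 0]], "rot": [[0, 0, 0], [0, 0, 0], [0, 0, 0], [0, 0, 0], [0, 0, 0]]}}

```text
time_s: 42.5
tcp_pos: [0.5996, 0.1432, 0.0262]
eef_rot: [3.141, 0.0, 1.732]
contact_force: [1.3, -1.3, 0.1]
width: 0.004
gripper_force: 1.2
```

```bash
python3 -c "
from h import *
st()"
```

```text
cas -0.0777 -0.0398 0.0262 rot [1.7998e+02 3.0000e-02 9.9260e+01] F -1.4 -1.1 0.1 M [-0.48 -0.26  0.01] w 0.004 1
```

{"api": "arm_command", "payload": {"linear": [[0.01, 0, 0], [0.02, 0, 0], [0.03, 0, 0], [0.03, 0, 0], [0.03, 0, 0]], "rot": [[0, 0, 0], [0, 0, 0], [0, 0, 0], [0, 0, 0], [0, 0, 0]]}}

```text
time_s: 43.0
tcp_pos: [0.6, 0.1436, 0.0264]
eef_rot: [3.14, 0.004, 1.731]
contact_force: [2.8, -6.6, 0.1]
width: 0.003
gripper_force: 3.6
```

```bash
python3 -c "
from h import *
st()
plan([*cas(-.12,-.0395,.06),YAW],[.6172,-.0858,.08,82])"
```

```text
cas -0.0774 -0.0403 0.0264 rot [179.93   0.2   99.17] F -6.9 -1.7 0.1 M [-1.48 -0.61 -0.05] w 0.003 4
now [0.6    0.1436 0.0264] [179.93   0.2   99.17]
-> [0.6063 0.1015 0.06  ] [99.5, 0] 1
  lin [-0.427, -0.005, -0.334] rot [0.002, 0.007, -0.011]
-> [ 0.6172 -0.0858  0.08  ] [82, 0] 2
  lin [-0.933, -0.101, -0.1] rot [0.0, -0.0, 0.292]
  lin [-0.937, 0.042, -0.1] rot [0.0, -0.0, 0.292]
```

Blue is home. Next is yellow.

{"api": "arm_command", "payload": {"linear": [[-0.1, 0, 0], [-0.2, 0, -0.1], [-0.3, 0, -0.2], [-0.43, 0, -0.33], [-0.43, 0, -0.33]], "rot": [[0, 0, 0], [0, 0, 0], [0, 0, 0], [0, 0, 0], [0, 0, 0]]}}

```text
time_s: 43.5
tcp_pos: [0.6083, 0.1014, 0.0625]
eef_rot: [3.136, 0.001, 1.729]
contact_force: [1.2, 0.2, -0.1]
width: 0.004
gripper_force: 0.0
```

{"api": "arm_command", "payload": {"linear": [[-0.4, -0.05, -0.1], [-0.93, -0.1, -0.1], [-0.93, -0.1, -0.1], [-0.93, -0.1, -0.1], [-0.93, -0.1, -0.1]], "rot": [[0, 0, 0.15], [0, 0, 0.292], [0, 0, 0.292], [0, 0, 0.292], [0, 0, 0.292]], "jaw": 0}}

```text
time_s: 44.0
tcp_pos: [0.6109, 0.0126, 0.0692]
eef_rot: [-3.141, -0.001, 1.581]
contact_force: [-0.7, 0.6, -0.5]
width: 0.843
gripper_force: 0.0
```

{"api": "arm_command", "payload": {"linear": [[-0.4, 0.02, -0.1], [-0.94, 0.04, -0.1], [-0.94, 0.04, -0.1], [-0.94, 0.04, -0.1], [-0.94, 0.04, -0.1]], "rot": [[0, 0, 0.15], [0, 0, 0.292], [0, 0, 0.292], [0, 0, 0.292], [0, 0, 0.292]]}}

```text
time_s: 44.5
tcp_pos: [0.616, -0.08, 0.0788]
eef_rot: [-3.141, -0.002, 1.431]
contact_force: [-0.3, 0.3, 0.8]
width: 0.998
gripper_force: 0.0
```

Run:
```python
from h import *
b,K,T=cap("side"); 
for n,(lo,hi) in COL.items():
    for q in rects(b,(215,215,350,300),lo,hi,80): print(n,q.mean(0).round(1),pose(q,K,T,.012))
plan([.6172,-.0858,.003,82])
```

```text
yel [311.1 235. ] (array([ 0.6211, -0.0601]), -99.1, [0.0967, 0.0463])
now [ 0.616  -0.0797  0.0788] [-1.7996e+02 -1.0000e-01  8.2010e+01]
-> [ 0.6172 -0.0858  0.003 ] [82, 0] 1
  lin [-0.06, 0.021, 0.758] rot [-0.001, -0.003, 0.0]
```

{"api": "arm_command", "payload": {"linear": [[-0.06, 0.02, 0.2], [-0.06, 0.02, 0.4], [-0.06, 0.02, 0.6], [-0.06, 0.02, 0.7], [-0.06, 0.02, 0.755]], "rot": [[0, 0, 0], [0, 0, 0], [0, 0, 0], [0, 0, 0], [0, 0, 0]]}}

```text
time_s: 45.05
tcp_pos: [0.6165, -0.0872, 0.0026]
eef_rot: [-3.14, -0.001, 1.43]
contact_force: [-0.3, -0.1, 0.2]
width: 0.999
gripper_force: 0.0
```

{"api": "arm_command", "payload": {"linear": [[0, 0, 0], [0, 0, 0], [0, 0, 0], [0, 0, 0], [0, 0, 0]], "rot": [[0, 0, 0], [0, 0, 0], [0, 0, 0], [0, 0, 0], [0, 0, 0]], "jaw": 1, "force": 80}}

```text
time_s: 45.55
tcp_pos: [0.6182, -0.0893, 0.0055]
eef_rot: [3.139, -0.001, 1.427]
contact_force: [-1.4, 0.0, 5.6]
width: 0.546
gripper_force: 81.9
```

{"api": "arm_command", "payload": {"linear": [[0, 0, 0], [0, 0, 0], [0, 0, 0], [0, 0, 0], [0, 0, 0]], "rot": [[0, 0, 0], [0, 0, 0], [0, 0, 0], [0, 0, 0], [0, 0, 0]]}}

```text
time_s: 46.05
tcp_pos: [0.6182, -0.0894, 0.0055]
eef_rot: [3.139, -0.001, 1.427]
contact_force: [-0.5, 0.7, 4.7]
width: 0.548
gripper_force: 81.9
```

Run:
```python
from h import *
st(); p=telemetry.get_obs()["tcp_pos"]
plan([*p[:2],.12,82],[*cas(-.16,-.0397,.12),YAW])
```

```text
cas -0.3102 -0.0198 0.0055 rot [ 1.7985e+02 -4.0000e-02  8.1770e+01] F 0.8 0.4 4.7 M [0.05 0.28 0.03] w 0.548 82
now [ 0.6182 -0.0894  0.0055] [ 1.7985e+02 -4.0000e-02  8.1770e+01]
-> [ 0.6182 -0.0894  0.12  ] [82, 0] 2
  lin [0.0, 0.002, -0.572] rot [0.003, -0.001, -0.004]
  lin [0.0, 0.001, -0.572] rot [0.003, -0.001, -0.004]
-> [0.6131 0.062  0.12  ] [99.5, 0] 2
  lin [0.746, -0.131, -0.0] rot [-0.0, 0.0, -0.292]
  lin [0.757, -0.016, -0.0] rot [-0.0, 0.0, -0.292]
```

{"api": "arm_command", "payload": {"linear": [[0, 0, -0.1], [0, 0, -0.3], [0, 0, -0.5], [0, 0, -0.75], [0, 0, -1]], "rot": [[0, 0, 0], [0, 0, 0], [0, 0, 0], [0, 0, 0], [0, 0, 0]]}}

```text
time_s: 46.55
tcp_pos: [0.6164, -0.0894, 0.1047]
eef_rot: [-3.141, 0.0, 1.427]
contact_force: [1.0, -0.2, -1.2]
width: 0.547
gripper_force: 82.3
```

{"api": "arm_command", "payload": {"linear": [[0.15, -0.02, -0.05], [0.3, -0.05, -0.1], [0.45, -0.08, -0.1], [0.6, -0.11, -0.1], [0.746, -0.131, -0.1]], "rot": [[0, 0, -0.06], [0, 0, -0.12], [0, 0, -0.17], [0, 0, -0.23], [0, 0, -0.292]]}}

```text
time_s: 47.05
tcp_pos: [0.6136, -0.0112, 0.1124]
eef_rot: [-3.139, -0.0, 1.584]
contact_force: [0.1, -0.3, -1.9]
width: 0.548
gripper_force: 82.3
```

{"api": "arm_command", "payload": {"linear": [[0.15, 0, 0], [0.3, -0.01, 0], [0.45, -0.01, 0], [0.6, -0.016, 0], [0.75, -0.016, 0]], "rot": [[0, 0, -0.06], [0, 0, -0.12], [0, 0, -0.17], [0, 0, -0.23], [0, 0, -0.292]]}}

```text
time_s: 47.55
tcp_pos: [0.6123, 0.0626, 0.1138]
eef_rot: [3.141, -0.0, 1.735]
contact_force: [0.7, -0.2, -1.5]
width: 0.545
gripper_force: 82.3
```

Run:
```python
from h import *
st()
plan([*cas(-.15,-.0397,.0478),YAW],[*cas(-.125,-.0397,.0478),YAW])
b,K2,T2=cap("side"); cv2.imwrite("pics/c10.png",cv2.resize(b[100:240,190:330],None,fx=4,fy=4,interpolation=2))
```

```text
cas -0.1593 -0.0391 0.1138 rot [179.99  -0.    99.44] F -0.3 -0.7 -1.5 M [-0.05  0.07 -0.04] w 0.545 82
now [0.6123 0.0626 0.1138] [179.99  -0.    99.44]
-> [0.6114 0.0719 0.0478] [99.5, 0] 1
  lin [0.093, 0.006, 0.66] rot [0.0, -0.0, -0.002]
-> [0.6073 0.0966 0.0478] [99.5, 0] 1
  lin [0.25, -0.0, -0.0] rot [0.0, 0.0, 0.0]
```

View pics/c10.png

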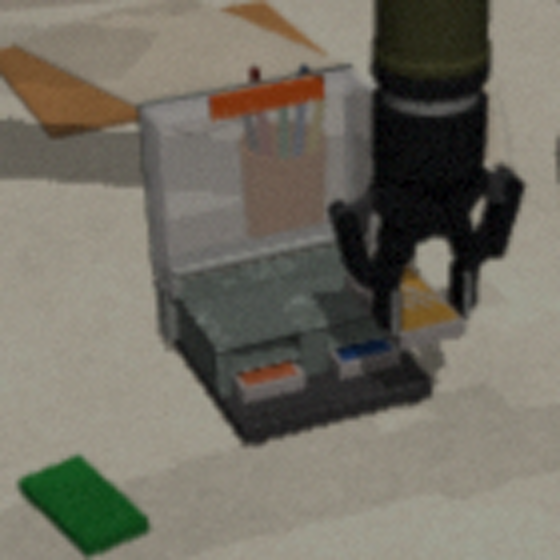

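Copper (270,380) and blue (365,352) sit in the lower slots with equal protrusion. Yellow goes into the upper slot at y −39.

{"api": "arm_command", "payload": {"linear": [[0, 0, 0.15], [0.03, 0.005, 0.35], [0.06, 0.005, 0.5], [0.07, 0.005, 0.6], [0.07, 0.005, 0.66]], "rot": [[0, 0, 0], [0, 0, 0], [0, 0, 0], [0, 0, 0], [0, 0, 0]]}}

```text
time_s: 48.1
tcp_pos: [0.611, 0.068, 0.0461]
eef_rot: [-3.14, 0.0, 1.732]
contact_force: [-0.4, -0.4, -1.8]
width: 0.547
gripper_force: 82.3
```

{"api": "arm_command", "payload": {"linear": [[0, 0, 0], [0.05, 0, 0], [0.1, 0, 0], [0.16, 0, 0], [0.22, 0, 0]], "rot": [[0, 0, 0], [0, 0, 0], [0, 0, 0], [0, 0, 0], [0, 0, 0]]}}

```text
time_s: 48.6
tcp_pos: [0.6084, 0.0911, 0.0483]
eef_rot: [3.141, -0.0, 1.733]
contact_force: [0.6, 0.7, -2.3]
width: 0.548
gripper_force: 82.3
```

{"api": "arm_command", "payload": {"linear": [[0, 0, 0], [0, 0, 0], [0, 0, 0], [0, 0, 0], [0, 0, 0]], "rot": [[0, 0, 0], [0, 0, 0], [0, 0, 0], [0, 0, 0], [0, 0, 0]]}}

```text
time_s: 49.1
tcp_pos: [0.6082, 0.0897, 0.0477]
eef_rot: [3.142, 0.0, 1.732]
contact_force: [-0.6, 0.3, -2.5]
width: 0.543
gripper_force: 82.3
```

```bash
python3 -c "
from h import *
st()"
```

```text
cas -0.1319 -0.0395 0.0477 rot [180.     0.    99.25] F 0.4 0.6 -2.5 M [-0.09 -0.    0.09] w 0.543 82
```

Aligned: z 0.0477, y −39.5 mm. I insert to −0.071.

{"api": "arm_command", "payload": {"linear": [[0.06, 0, 0], [0.12, 0, 0], [0.18, 0, 0], [0.24, 0, 0], [0.3, 0, 0]], "rot": [[0, 0, 0], [0, 0, 0], [0, 0, 0], [0, 0, 0], [0, 0, 0]]}}

```text
time_s: 49.6
tcp_pos: [0.6032, 0.1206, 0.0477]
eef_rot: [3.142, -0.0, 1.733]
contact_force: [-0.4, 0.5, -1.1]
width: 0.548
gripper_force: 82.3
```

{"api": "arm_command", "payload": {"linear": [[0.07, 0, 0], [0.14, 0, 0], [0.21, 0, 0], [0.28, 0, 0], [0.31, 0, 0]], "rot": [[0, 0, 0], [0, 0, 0], [0, 0, 0], [0, 0, 0], [0, 0, 0]]}}

```text
time_s: 50.1
tcp_pos: [0.5981, 0.1517, 0.0477]
eef_rot: [3.142, -0.001, 1.734]
contact_force: [-0.0, 0.0, -2.5]
width: 0.546
gripper_force: 82.3
```

```bash
python3 -c "
from h import *
st()"
```

```text
cas -0.0691 -0.0398 0.0477 rot [ 1.800e+02 -3.000e-02  9.936e+01] F 0.0 0.0 -2.5 M [-0.1  -0.02 -0.  ] w 0.546 82
```

{"api": "arm_command", "payload": {"linear": [[0, 0, 0], [0, 0, 0], [0, 0, 0], [0, 0, 0], [0, 0, 0]], "rot": [[0, 0, 0], [0, 0, 0], [0, 0, 0], [0, 0, 0], [0, 0, 0]], "jaw": 0.25}}

```text
time_s: 50.6
tcp_pos: [0.5985, 0.15, 0.0479]
eef_rot: [3.141, -0.0, 1.732]
contact_force: [-0.6, -0.1, -0.0]
width: 0.755
gripper_force: 0.0
```

{"api": "arm_command", "payload": {"linear": [[-0.05, 0, 0], [-0.15, 0, 0], [-0.25, 0, 0], [-0.35, 0, 0], [-0.45, 0, 0]], "rot": [[0, 0, 0], [0, 0, 0], [0, 0, 0], [0, 0, 0], [0, 0, 0]]}}

```text
time_s: 51.1
tcp_pos: [0.6058, 0.1044, 0.0478]
eef_rot: [3.141, 0.0, 1.732]
contact_force: [0.7, 0.7, 0.0]
width: 0.749
gripper_force: 0.0
```

{"api": "arm_command", "payload": {"linear": [[0, 0, 0.02], [0, 0, 0.02], [0, 0, 0.02], [0, 0, 0.02], [0, 0, 0.02]], "rot": [[0, 0, 0], [0, 0, 0], [0, 0, 0], [0, 0, 0], [0, 0, 0]], "jaw": 1}}

```text
time_s: 51.6
tcp_pos: [0.6055, 0.1065, 0.0457]
eef_rot: [3.142, -0.0, 1.734]
contact_force: [-0.3, 0.4, -1.0]
width: -0.001
gripper_force: 0.0
```

{"api": "arm_command", "payload": {"linear": [[0.05, 0, 0], [0.1, 0, 0], [0.15, 0, 0], [0.2, 0, 0], [0.25, 0, 0]], "rot": [[0, 0, 0], [0, 0, 0], [0, 0, 0], [0, 0, 0], [0, 0, 0]]}}

```text
time_s: 52.1
tcp_pos: [0.6015, 0.1308, 0.0457]
eef_rot: [3.142, 0.0, 1.733]
contact_force: [-0.4, -1.2, -0.4]
width: 0.001
gripper_force: 0.5
```

{"api": "arm_command", "payload": {"linear": [[0.025, 0, 0], [0.05, 0, 0], [0.075, 0, 0], [0.1, 0, 0], [0.12, 0, 0]], "rot": [[0, 0, 0], [0, 0, 0], [0, 0, 0], [0, 0, 0], [0, 0, 0]]}}

```text
time_s: 52.6
tcp_pos: [0.5996, 0.1425, 0.0457]
eef_rot: [3.141, -0.0, 1.733]
contact_force: [0.4, -0.9, 0.5]
width: 0.002
gripper_force: 0.5
```

{"api": "arm_command", "payload": {"linear": [[0.01, 0, 0], [0.02, 0, 0], [0.03, 0, 0], [0.03, 0, 0], [0.03, 0, 0]], "rot": [[0, 0, 0], [0, 0, 0], [0, 0, 0], [0, 0, 0], [0, 0, 0]]}}

```text
time_s: 53.1
tcp_pos: [0.5999, 0.1434, 0.0458]
eef_rot: [3.141, 0.002, 1.731]
contact_force: [0.8, -4.9, -1.0]
width: 0.001
gripper_force: 2.5
```

```bash
python3 -c "
from h import *
st()"
```

```text
cas -0.0776 -0.0401 0.0458 rot [1.7995e+02 1.2000e-01 9.9200e+01] F -5.0 -0.0 -1.0 M [-1.02 -0.38 -0.05] w 0.001 2
```

The push stopped at −77.6 mm with 5 N, so yellow is home. I retract and check.

{"api": "arm_command", "payload": {"linear": [[-0.1, 0, 0], [-0.3, 0, -0.1], [-0.6, 0, -0.4], [-0.8, 0, -0.7], [-0.8, 0, -1]], "rot": [[0, 0, 0], [0, 0, 0], [0, 0, 0], [0, 0, 0], [0, 0, 0]]}}

```text
time_s: 53.6
tcp_pos: [0.6122, 0.062, 0.1469]
eef_rot: [-3.141, 0.001, 1.727]
contact_force: [0.1, -0.2, -0.2]
width: -0.005
gripper_force: 0.0
```

{"api": "arm_command", "payload": {"linear": [[-0.3, 0, -0.3], [-0.6, 0, -0.6], [-0.8, 0, -1], [-0.8, 0, -1], [-0.8, 0, -1]], "rot": [[0, 0, 0], [0, 0, 0], [0, 0, 0], [0, 0, 0], [0, 0, 0]]}}

```text
time_s: 54.1
tcp_pos: [0.6254, -0.0126, 0.2468]
eef_rot: [3.139, -0.001, 1.732]
contact_force: [-1.0, 0.8, -0.7]
width: -0.002
gripper_force: 0.0
```

Run:
```python
from h import *
st()
a,K,T=cap("top"); b,K2,T2=cap("side"); np.savez("now.npz",a=a,b=b)
for q in rects(a,(115,175,170,225),(0,110,60),(14,255,255),80): print("cup",q.mean(0),pose(q,K,T,.1))
for q in rects(b,(240,110,290,170),(0,110,40),(14,255,255),80): print("cup side px",q.round(0).tolist())
print("tails pred top",proj([cas(-.067,.039,.032),cas(-.067,-.039,.032),cas(-.067,-.039,.053)],K,T).round(1).tolist())
B=cv2.resize(b[90:230,200:330],None,fx=3,fy=3,interpolation=2); A=cv2.resize(a[150:280,120:250],None,fx=3,fy=3,interpolation=2)
C=np.zeros((420,780,3),np.uint8); C[:,:390]=B; C[:390,390:]=A; cv2.imwrite("pics/c11.png",C)
```

```text
cas -0.2357 -0.0396 0.2468 rot [ 1.7986e+02 -8.0000e-02  9.9240e+01] F 0.9 0.8 -0.7 M [-0.01  0.03 -0.03] w -0.002 0
cup [136.76751721 204.50955391] (array([0.5763, 0.4195]), -74.0, [0.0929, 0.0756])
cup side px [[239.0, 120.0], [269.0, 114.0], [271.0, 124.0], [241.0, 130.0]]
tails pred top [[243.8, 226.6], [239.3, 199.5], [238.5, 198.3]]
```

View pics/c11.png

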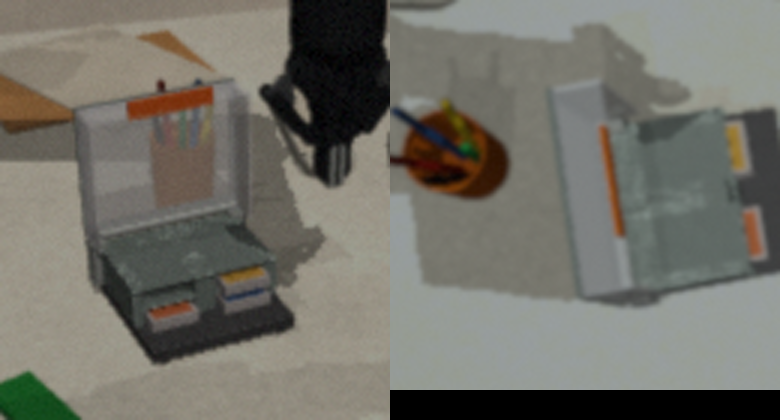

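All three plates are in, and yellow sits above blue with equal protrusion. The cover is upright, and the pen cup is about 100 mm behind it. To close the cover I will reach over it, bring the shut fingers in behind the panel and follow its arc forward.

Run:
```python
from h import *
W=[(-.236,.02,.32),(.1,.02,.32),(.1,.02,.186)]
for th in (1.5,1.2,.9,.6,.3,.1,-.02): W.append((.062-.12*np.cos(th)+.004*np.sin(th)+.011,.02,.066+.12*np.sin(th)+.004*np.cos(th)))
plan(*[[*cas(*w),99.24] for w in W])
```

```text
now [ 0.6242 -0.0109  0.2443] [-1.7989e+02 -1.0000e-01  9.9380e+01]
-> [ 0.5667 -0.0228  0.32  ] [99.24, 0] 1
  lin [-0.022, -0.588, -0.756] rot [-0.004, -0.003, 0.005]
-> [0.5113 0.3086 0.32  ] [99.24, 0] 4
  lin [0.84, -0.004, -0.0] rot [0.0, 0.0, 0.0]
  lin [0.84, -0.004, -0.0] rot [0.0, 0.0, 0.0]
  lin [0.84, -0.004, -0.0] rot [0.0, 0.0, 0.0]
  lin [0.84, -0.004, -0.0] rot [0.0, 0.0, 0.0]
-> [0.5113 0.3086 0.186 ] [99.24, 0] 2
  lin [0.0, -0.0, 0.67] rot [0.0, 0.0, 0.0]
  lin [0.0, -0.0, 0.67] rot [0.0, 0.0, 0.0]
-> [0.5165 0.2776 0.186 ] [99.24, 0] 1
  lin [-0.315, 0.001, 0.0] rot [0.0, 0.0, 0.0]
-> [0.5223 0.2428 0.1793] [99.24, 0] 1
  lin [-0.353, 0.002, 0.067] rot [0.0, 0.0, 0.0]
-> [0.5275 0.2115 0.1625] [99.24, 0] 1
  lin [-0.317, 0.001, 0.168] rot [0.0, 0.0, 0.0]
-> [0.5317 0.1865 0.1371] [99.24, 0] 1
  lin [-0.253, 0.001, 0.254] rot [0.0, 0.0, 0.0]
-> [0.5345 0.1701 0.1053] [99.24, 0] 1
  lin [-0.167, 0.001, 0.318] rot [0.0, 0.0, 0.0]
-> [0.5354 0.1646 0.082 ] [99.24, 0] 1
  lin [-0.055, 0.0, 0.233] rot [0.0, 0.0, 0.0]
-> [0.5355 0.1636 0.0676] [99.24, 0] 1
  lin [-0.011, 0.0, 0.144] rot [0.0, 0.0, 0.0]
```

{"api": "arm_command", "payload": {"linear": [[0, -0.2, -0.25], [0, -0.4, -0.5], [0, -0.59, -0.75], [0, -0.59, -0.76], [0, -0.59, -0.76]], "rot": [[0, 0, 0], [0, 0, 0], [0, 0, 0], [0, 0, 0], [0, 0, 0]]}}

```text
time_s: 54.7
tcp_pos: [0.5665, -0.0207, 0.321]
eef_rot: [-3.141, -0.001, 1.735]
contact_force: [0.8, -0.1, 0.4]
width: -0.002
gripper_force: 0.0
```

{"api": "arm_command", "payload": {"linear": [[0.2, 0, 0], [0.4, 0, 0], [0.6, 0, 0], [0.8, 0, 0], [0.84, 0, 0]], "rot": [[0, 0, 0], [0, 0, 0], [0, 0, 0], [0, 0, 0], [0, 0, 0]]}}

```text
time_s: 55.2
tcp_pos: [0.5523, 0.065, 0.319]
eef_rot: [-3.137, -0.001, 1.739]
contact_force: [-0.0, 1.3, 0.7]
width: -0.002
gripper_force: 0.0
```

{"api": "arm_command", "payload": {"linear": [[0.2, 0, 0], [0.4, 0, 0], [0.6, 0, 0], [0.8, 0, 0], [0.84, 0, 0]], "rot": [[0, 0, 0], [0, 0, 0], [0, 0, 0], [0, 0, 0], [0, 0, 0]]}}

```text
time_s: 55.7
tcp_pos: [0.5389, 0.1463, 0.3199]
eef_rot: [-3.139, -0.0, 1.737]
contact_force: [-1.0, 1.1, -1.2]
width: -0.001
gripper_force: 0.0
```

{"api": "arm_command", "payload": {"linear": [[0.2, 0, 0], [0.4, 0, 0], [0.6, 0, 0], [0.8, 0, 0], [0.84, 0, 0]], "rot": [[0, 0, 0], [0, 0, 0], [0, 0, 0], [0, 0, 0], [0, 0, 0]]}}

```text
time_s: 56.2
tcp_pos: [0.5256, 0.2282, 0.3205]
eef_rot: [-3.14, 0.0, 1.736]
contact_force: [-0.6, 1.3, 0.3]
width: -0.0
gripper_force: 0.0
```

{"api": "arm_command", "payload": {"linear": [[0.2, 0, 0], [0.4, 0, 0], [0.6, 0, 0], [0.8, 0, 0], [0.84, 0, 0]], "rot": [[0, 0, 0], [0, 0, 0], [0, 0, 0], [0, 0, 0], [0, 0, 0]]}}

```text
time_s: 56.7
tcp_pos: [0.5122, 0.3105, 0.3208]
eef_rot: [-3.14, 0.0, 1.735]
contact_force: [0.1, -0.5, -0.4]
width: 0.004
gripper_force: 0.0
```

{"api": "arm_command", "payload": {"linear": [[0, 0, 0], [0, 0, 0], [0, 0, 0], [0, 0, 0], [0, 0, 0]], "rot": [[0, 0, 0], [0, 0, 0], [0, 0, 0], [0, 0, 0], [0, 0, 0]]}}

```text
time_s: 57.2
tcp_pos: [0.5128, 0.3089, 0.3219]
eef_rot: [3.141, -0.0, 1.732]
contact_force: [-0.5, 0.2, -0.3]
width: -0.005
gripper_force: 0.0
```

Run:
```python
from h import *
st()
b,K2,T2=cap("side"); cv2.imwrite("pics/c12.png",cv2.resize(b[20:200,170:350],None,fx=2.5,fy=2.5,interpolation=2))
```

```text
cas 0.1 0.0185 0.3219 rot [179.98  -0.    99.24] F 0.3 0.4 -0.3 M [ 0.   -0.01 -0.02] w -0.005 0
```

View pics/c12.png

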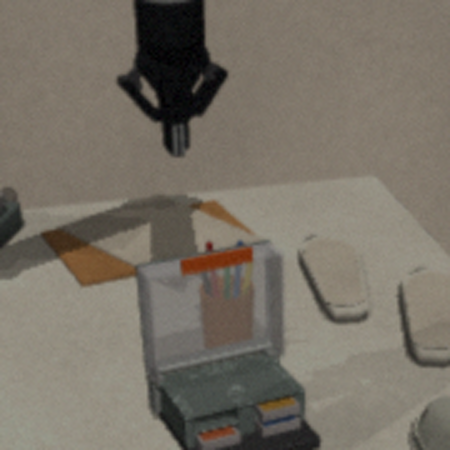

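The shut fingers at (177,150) are above and behind the cover, clear of the cup at (228,315). I descend and swing the cover forward.

{"api": "arm_command", "payload": {"linear": [[0, 0, 0.15], [0, 0, 0.3], [0, 0, 0.45], [0, 0, 0.6], [0, 0, 0.67]], "rot": [[0, 0, 0], [0, 0, 0], [0, 0, 0], [0, 0, 0], [0, 0, 0]]}}

```text
time_s: 57.75
tcp_pos: [0.5116, 0.309, 0.2519]
eef_rot: [-3.138, 0.002, 1.733]
contact_force: [-0.4, -0.3, -0.1]
width: 0.002
gripper_force: 0.0
```

{"api": "arm_command", "payload": {"linear": [[0, 0, 0.15], [0, 0, 0.3], [0, 0, 0.45], [0, 0, 0.6], [0, 0, 0.68]], "rot": [[0, 0, 0], [0, 0, 0], [0, 0, 0], [0, 0, 0], [0, 0, 0]]}}

```text
time_s: 58.25
tcp_pos: [0.5118, 0.3092, 0.1846]
eef_rot: [-3.14, 0.001, 1.733]
contact_force: [-0.1, -0.5, -0.5]
width: 0.001
gripper_force: 0.0
```

{"api": "arm_command", "payload": {"linear": [[-0.06, 0, 0], [-0.12, 0, 0], [-0.18, 0, 0], [-0.25, 0, 0], [-0.315, 0, 0]], "rot": [[0, 0, 0], [0, 0, 0], [0, 0, 0], [0, 0, 0], [0, 0, 0]]}}

```text
time_s: 58.75
tcp_pos: [0.5183, 0.2783, 0.1878]
eef_rot: [3.14, -0.001, 1.733]
contact_force: [0.9, 1.5, 0.6]
width: -0.001
gripper_force: 0.6
```

{"api": "arm_command", "payload": {"linear": [[-0.07, 0, 0.01], [-0.14, 0, 0.02], [-0.21, 0, 0.03], [-0.28, 0, 0.05], [-0.353, 0, 0.067]], "rot": [[0, 0, 0], [0, 0, 0], [0, 0, 0], [0, 0, 0], [0, 0, 0]]}}

```text
time_s: 59.25
tcp_pos: [0.5233, 0.243, 0.1797]
eef_rot: [-3.141, 0.0, 1.733]
contact_force: [-0.1, 0.9, -0.2]
width: -0.001
gripper_force: 0.5
```

Run:
```python
from h import *
st()
```

```text
cas 0.0333 0.019 0.1797 rot [-179.99    0.     99.28] F 0.9 -0.0 -0.2 M [ 0.23 -0.03  0.01] w -0.001 0
```

The panel is being pushed at about 1–1.5 N. I continue down the arc.

{"api": "arm_command", "payload": {"linear": [[-0.065, 0, 0.03], [-0.13, 0, 0.06], [-0.195, 0, 0.095], [-0.255, 0, 0.13], [-0.317, 0, 0.168]], "rot": [[0, 0, 0], [0, 0, 0], [0, 0, 0], [0, 0, 0], [0, 0, 0]]}}

```text
time_s: 59.75
tcp_pos: [0.5285, 0.2119, 0.1629]
eef_rot: [3.142, -0.0, 1.733]
contact_force: [0.7, 0.6, 0.0]
width: -0.002
gripper_force: 0.4
```

{"api": "arm_command", "payload": {"linear": [[-0.055, 0, 0.045], [-0.11, 0, 0.095], [-0.16, 0, 0.145], [-0.21, 0, 0.2], [-0.253, 0, 0.254]], "rot": [[0, 0, 0], [0, 0, 0], [0, 0, 0], [0, 0, 0], [0, 0, 0]]}}

```text
time_s: 60.25
tcp_pos: [0.5326, 0.1868, 0.1373]
eef_rot: [-3.142, 0.0, 1.733]
contact_force: [0.7, -0.1, 0.4]
width: 0.001
gripper_force: 0.3
```

{"api": "arm_command", "payload": {"linear": [[-0.04, 0, 0.06], [-0.075, 0, 0.12], [-0.11, 0, 0.185], [-0.14, 0, 0.25], [-0.167, 0, 0.318]], "rot": [[0, 0, 0], [0, 0, 0], [0, 0, 0], [0, 0, 0], [0, 0, 0]]}}

```text
time_s: 60.75
tcp_pos: [0.5352, 0.1706, 0.1054]
eef_rot: [3.142, 0.0, 1.733]
contact_force: [1.2, -0.1, 0.5]
width: -0.002
gripper_force: 0.3
```

{"api": "arm_command", "payload": {"linear": [[-0.015, 0, 0.045], [-0.03, 0, 0.09], [-0.04, 0, 0.14], [-0.05, 0, 0.19], [-0.055, 0, 0.233]], "rot": [[0, 0, 0], [0, 0, 0], [0, 0, 0], [0, 0, 0], [0, 0, 0]]}}

```text
time_s: 61.25
tcp_pos: [0.5361, 0.1654, 0.0823]
eef_rot: [3.142, -0.0, 1.733]
contact_force: [0.4, -0.1, 0.7]
width: -0.003
gripper_force: 0.2
```

{"api": "arm_command", "payload": {"linear": [[0, 0, 0.03], [0, 0, 0.06], [0, 0, 0.09], [0, 0, 0.11], [0, 0, 0.12]], "rot": [[0, 0, 0], [0, 0, 0], [0, 0, 0], [0, 0, 0], [0, 0, 0]]}}

```text
time_s: 61.75
tcp_pos: [0.5361, 0.1655, 0.0706]
eef_rot: [-3.142, 0.0, 1.733]
contact_force: [0.1, -0.4, 0.6]
width: -0.004
gripper_force: 0.2
```

Run:
```python
from h import *
st()
```

```text
cas -0.0453 0.0192 0.0706 rot [-180.      0.     99.29] F -0.4 0.0 0.6 M [-0.08  0.06  0.03] w -0.004 0
```

Now I press a few millimetres more, until the force shows the stop.

{"api": "arm_command", "payload": {"linear": [[0, 0, 0.01], [0, 0, 0.02], [0, 0, 0.03], [0, 0, 0.03], [0, 0, 0.03]], "rot": [[0, 0, 0], [0, 0, 0], [0, 0, 0], [0, 0, 0], [0, 0, 0]]}}

```text
time_s: 62.25
tcp_pos: [0.5362, 0.1655, 0.0699]
eef_rot: [3.142, -0.001, 1.733]
contact_force: [-4.2, -2.0, 13.9]
width: -0.0
gripper_force: 6.9
```

{"api": "arm_command", "payload": {"linear": [[0, 0, 0.01], [0, 0, 0.02], [0, 0, 0.02], [0, 0, 0.02], [0, 0, 0.02]], "rot": [[0, 0, 0], [0, 0, 0], [0, 0, 0], [0, 0, 0], [0, 0, 0]]}}

```text
time_s: 62.75
tcp_pos: [0.5363, 0.1655, 0.0698]
eef_rot: [3.141, -0.001, 1.733]
contact_force: [-9.4, -3.7, 25.2]
width: -0.0
gripper_force: 12.5
```

Run:
```python
from h import *
st()
```

```text
cas -0.0453 0.0189 0.0698 rot [ 1.7999e+02 -8.0000e-02  9.9270e+01] F -2.1 9.9 25.2 M [-0.76  2.26 -0.03] w -0.0 13
```

The cover hit its stop at z 0.070 with 25 N, so it is fully shut. I lift off, back away and take a last look.

{"api": "arm_command", "payload": {"linear": [[0, 0, -0.2], [0, 0, -0.4], [0, 0, -0.7], [0, 0, -1], [0, 0, -1]], "rot": [[0, 0, 0], [0, 0, 0], [0, 0, 0], [0, 0, 0], [0, 0, 0]]}}

```text
time_s: 63.25
tcp_pos: [0.5389, 0.1665, 0.1705]
eef_rot: [3.133, -0.002, 1.733]
contact_force: [0.6, 0.5, 0.7]
width: 0.002
gripper_force: 0.0
```

{"api": "arm_command", "payload": {"linear": [[-0.3, 0, -0.3], [-0.6, 0, -0.6], [-0.9, 0, -0.9], [-0.9, 0, -0.9], [-0.9, 0, -0.9]], "rot": [[0, 0, 0], [0, 0, 0], [0, 0, 0], [0, 0, 0], [0, 0, 0]]}}

```text
time_s: 63.75
tcp_pos: [0.5508, 0.0763, 0.2559]
eef_rot: [3.141, -0.001, 1.731]
contact_force: [-0.5, 0.6, -0.7]
width: -0.002
gripper_force: 0.0
```

{"api": "arm_command", "payload": {"linear": [[-0.3, 0, 0], [-0.6, 0, 0], [-0.9, 0, 0], [-0.9, 0, 0], [-0.9, 0, 0]], "rot": [[0, 0, 0], [0, 0, 0], [0, 0, 0], [0, 0, 0], [0, 0, 0]]}}

```text
time_s: 64.25
tcp_pos: [0.5644, -0.011, 0.254]
eef_rot: [-3.139, -0.001, 1.733]
contact_force: [0.9, 0.7, -0.6]
width: -0.003
gripper_force: 0.0
```

{"api": "arm_command", "payload": {"linear": [[0, 0, 0], [0, 0, 0], [0, 0, 0], [0, 0, 0], [0, 0, 0]], "rot": [[0, 0, 0], [0, 0, 0], [0, 0, 0], [0, 0, 0], [0, 0, 0]]}}

```text
time_s: 64.75
tcp_pos: [0.5652, -0.0118, 0.2558]
eef_rot: [3.141, -0.0, 1.733]
contact_force: [0.1, 0.1, -0.2]
width: -0.004
gripper_force: 0.0
```

Run:
```python
from h import *
st()
a,K,T=cap("top"); b,K2,T2=cap("side")
for q in rects(a,(400,165,440,240),(0,110,40),(20,255,255)): print("handle",pose(q,K,T,.022))
for q in rects(a,(412,160,434,202),(0,0,75),(179,80,255),30): print("blade",pose(q,K,T,.014))
for q in rects(b,(240,170,310,215),(0,110,60),(20,255,255),20): print("side lip",q.mean(0),pose(q,K2,T2,.029))
C=np.zeros((480,760,3),np.uint8); C[:,:400]=cv2.resize(b[120:360,200:400],None,fx=2,fy=2,interpolation=2); C[:240,400:]=cv2.resize(a[150:270,280:460],None,fx=2,fy=2,interpolation=2); cv2.imwrite("pics/c13.png",C)
```

```text
cas -0.225 0.0197 0.2558 rot [ 1.7999e+02 -1.0000e-02  9.9320e+01] F 0.1 -0.1 -0.2 M [0.03 0.04 0.05] w -0.004 0
handle (array([ 0.5515, -0.3863]), -176.3, [0.1086, 0.0255])
blade (array([ 0.658 , -0.3844]), 175.9, [0.1004, 0.0376])
side lip [273.32353258 196.29411697] (array([0.5625, 0.1235]), 9.6, [0.0941, 0.0222])
```

View pics/c13.png

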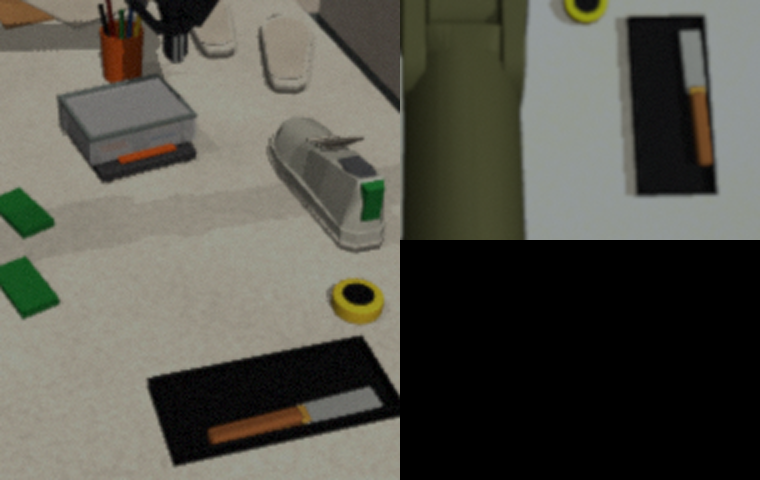

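The cover is shut with the lip back at its starting pixels (273,196 in the side view), and the bystander objects are unmoved. The scraper has been knocked about 25 mm toward the tray's right wall since I put it down. I check numerically that it still lies flat and within limits.

Run:
```python
from h import *
from scipy.optimize import least_squares
t0=np.load("top0.npz"); s0=np.load("side0.npz"); a,K,T=cap("top"); b,K2,T2=cap("side")
def comp(im,roi,lo,hi,tray):
    x0,y0,x1,y1=roi; hsv=cv2.cvtColor(im,cv2.COLOR_BGR2HSV)
    m=cv2.inRange(hsv,np.array(lo),np.array(hi)); k=np.zeros_like(m); cv2.fillPoly(k,[tray],255); m&=k
    n,l,s,c=cv2.connectedComponentsWithStats(m); i=1+np.argmax(s[1:,4]); 
    return np.argwhere(l==i)[:,::-1].astype(np.float32)
def tray_poly(K,T): # inner tray, world from measured centre
    P=[(.5852+sx*.135,-.3475+sy*.054,.018) for sx,sy in((1,1),(1,-1),(-1,-1),(-1,1))]
    return proj(P,K,T).round().astype(np.int32)
for nm,ims in(("t0",(t0["im"],s0["im"])),("now",(a,b))):
    for part,lo,hi,zt in(("blade",(0,0,75),(179,80,255),.0143),("handle",(0,110,40),(20,255,255),.022)):
        r=[]
        for im,k,t in((ims[0],K,T),(ims[1],K2,T2)):
            p=comp(im,(0,0,560,420),lo,hi,tray_poly(k,t)); W=ray(p,k,t,zt)[:,:2]
            c,w,h=cv2.minAreaRect((W*1000).astype(np.float32)),0,0
            order=np.argsort(W[:,0]); n=len(W)//8
            r.append((np.round(W.mean(0),4),"rear",W[order[:n]].mean(0).round(4),"front",W[order[-n:]].mean(0).round(4),np.round(c[1]),len(p)))
        print(nm,part); [print("   ",*x) for x in r]
d=a; hsv=cv2.cvtColor(a,cv2.COLOR_BGR2HSV)
m=cv2.inRange(hsv,(0,0,0),(180,255,50)); 
for r in(170,200,230,240):
    xs=np.where(m[r,385:450])[0]+385; print("tray row",r,ray([[xs.min(),r],[xs.max()+1,r]],K,T,.018)[:,:2].round(4).tolist())
```

```text
t0 blade
    [ 0.6451 -0.3658] rear [ 0.6093 -0.3629] front [ 0.6814 -0.3673] [29. 86.] 282
    [ 0.6438 -0.3702] rear [ 0.6075 -0.3689] front [ 0.6799 -0.3733] [28. 89.] 378
t0 handle
    [ 0.546  -0.3553] rear [ 0.4991 -0.3512] front [ 0.5926 -0.3586] [ 23. 109.] 308
    [ 0.5445 -0.365 ] rear [ 0.4972 -0.3614] front [ 0.5928 -0.3676] [ 30. 111.] 542
now blade
    [ 0.6523 -0.3821] rear [ 0.6161 -0.3838] front [ 0.6888 -0.38  ] [85. 29.] 289
    [ 0.652  -0.3858] rear [ 0.6163 -0.3864] front [ 0.6871 -0.3851] [81. 28.] 368
now handle
    [ 0.5524 -0.3856] rear [ 0.5046 -0.3873] front [ 0.5986 -0.3837] [109.  25.] 304
    [ 0.5531 -0.3936] rear [ 0.5036 -0.395 ] front [ 0.6006 -0.3924] [112.  25.] 474
tray row 170 [[0.6789, -0.2909], [0.6771, -0.4002]]
tray row 200 [[0.5912, -0.2917], [0.5894, -0.4025]]
tray row 230 [[0.5054, -0.2924], [0.5041, -0.3795]]
tray row 240 [[0.4773, -0.2907], [0.4757, -0.3999]]
```

The two views differ by the same amounts as at the start, so the scraper lies flat on the tray floor. Its origin is about (+12, −36) mm from the tray centre, within the ±60/±50 mm limits. The arm touches nothing, so I hand in.

```bash
python3 -c "
from cell import job
print(job.job_done())"
```

```text
the job is handed in; nothing more can be done
None
```

I handed the job in with the copper, blue and yellow plates home in their own slots, the cover shut and the scraper flat in its tray; no verdict came back, and I viewed 16 pictures, over the limit of 14.

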